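Decant the nuts from the sliding-lid box into the screw-top jar

ROBOT

A 6-joint arm with a two-finger parallel gripper is mounted at the origin on the work surface. World frame = base frame: x ahead of the robot, y to its left, z up, the work surface at z = 0. Lengths are in m, angles in rad, forces in N, time in s.
With the tool pointing down it reaches from about 0.375 to 0.9 m from the base axis. Payload 3.1 kg.
Tool frame: the origin (TCP) lies between the finger pads; the fingertips stand 25 mm ahead of it and the grasp point (between the pads) lies 6 mm ahead of it; z points along the fingers, y is the line along which they close (so a half turn about z gives the same grasp; the last joint's range is limited). The gripper opens to 85 mm and grips with 20 to 120 N. Pads are 22 mm wide; open, the fingers measure 114 mm over their backs; the gripper's body (76 mm by 85 mm) begins 54 mm behind the grasp point. The pads swing forward as they close: fully open they stand 13 mm farther back than shut.
Start: joints at [1.095, 0.527, 1.433, -0, 1.181, -0.178], TCP at [0.183, 0.598, 0.256] pointing down, gripper open.
Joint ranges: [-3.08, 3.08], [-0.75, 2.2], [0.22, 2.44], [-1.43, 4.57], [0, 2.65], [-2.85, 2.85]. Speed limits (rad/s): [2.79, 2.79, 3.14, 3.14, 3.14, 3.14].

INTERFACE

Orientations are given as a unit quaternion [w, x, y, z].
In Python, from bench import env gives the robot as it stands.
- The arm moves only by the tool carry_out, never from a script. Its argument "motion" is a list of rows, each a list of 6 numbers: the shift along the tool's x, y, z scaled (see below), then the turn, a rotation vector about the tool's x, y, z scaled (see below). In form: [[dx, dy, dz, rx, ry, rz], ...]. A call has 1 to 8 rows; each row is the pose to reach, as a shift and turn from the pose commanded when the call began, along the tool's axes at that moment, turning the shorter way round; what a row does not reach only later rows make up. The controller multiplies each number of a shift by 400 mm and each number of a turn by 180 degrees. A row lasts 1/8 s, in which the tool goes at most 62.5 mm and 10.7 degrees, less where a joint would pass 70% of its speed; a pose out of reach is approached as far as the arm can. A call with a number of a shift or a turn outside -1 to 1 is refused whole. A call with a gripper value outside its range is refused whole. "claw" is the opening, from 0 (shut) to 1 (fully open), set as the call begins (left out, the last holds). The fingers move at their own pace and stop on an object; "newtons" is the grip in N (left out, the last holds). Time passes only in rows, so rows that repeat a pose let the fingers close. It gives the time, the measured TCP pose, the force, the opening and the grip force at its end, in the units of the state.
- env.get_state(): the state, without advancing time (a new reading comes with each control period).
- env.read_camera(name): name is "scene" or "top"; returns the picture (480x640x3 uint8, blue, green, red); there is no depth.
- env.camera_info(name): a dict with "fovy" (degrees; the focal length in pixels is half the picture's height over the tangent of half this angle, whatever the lens; pixels are square), "cx", "cy" (the principal point, pixels), "rvec" (rotation vector, rad) and "tvec" (3), from world to camera coordinates, as OpenCV has them. Camera axes: x right, y down, z forward; pixel columns grow to the right and rows downward; lengths in m; the calibration is good to about 2 mm. A picture is of the moment at which its call begins. camera_info takes no time and is no camera call.
- env.finish_job(): hands the job in; it is judged then, once.
The state is a dict: "time_s": time; "q": joint angles; "qvel": joint speeds; "joint_efforts": joint torques, N m; "ee_pos": TCP position; "orientation": TCP orientation; "force": force on the tool from outside, world axes, zero at the start; "torque": the same for the moment, N m; "width": opening from 0.0 (shut) to 1.0 (fully open); "grip_force": force on a finger pad.
Only numpy, scipy, OpenCV 4.12 (cv2) and the standard library are available. Lean on these libraries where they do the work, as an engineer would, in place of code of your own. Each camera call takes 0.05 s, during which the arm holds its last target. There are 200 camera calls.

TASK

Move all the nuts from the wooden sliding-lid box into the clear jar: first lift the front end of the box's lid over its stop lip, slide the lid out and lay it flat on the bench. When every nut is in the jar, screw the cap on level, fully down and tight, and slide the box's lid back home so that it lies flat behind its lip. Leave the other things on the bench where they are.

Things in the scene. Friction and masses are not known exactly. Their poses are not given: they have to be found in the camera images.
- box: Open pale plywood box fixed to the bench, 170 x 130 mm, 50 mm tall. Origin: centre of its underside; x along its length, its front (where the lid comes out) at -x, z up. Inside: floor at z 6 mm, x -75..75, y -55..55. The lid lies on ledges at z 34 mm, between side cheeks 120 mm apart that stand to z 43.5. Its front wall ends at z 34, its back wall (inner face x 75) at z 50.
- box_lip (a point): Middle of the top of the dark stop lip on the box's front wall: a bar across the box, x -85..-79, 3 mm high (z 34..37), that holds the lid's front edge from sliding out. Axes as the box's.
- box_strips (a point): Point between the front ends of the two strips that cover the side ledges over the rear part of the box only (box x -15..85), level with their undersides (z 43.5; tops z 50). There the lid runs in grooves 9.5 mm high; ahead of them it is open above, so the lid's front end can be raised. Axes as the box's.
- lid: The box's sliding lid: plywood 151 x 116 x 5 mm, 0.1 kg. Origin: centre of its underside; -x is its front, z up. Closed, it lies at x -2, z 34 mm in the box's frame, with 1.5 mm play at each end, 2 mm each side, 4.5 mm above. To open: raise its front end 4 to 6 mm (or all of it 3 to 4.5 mm), slide it to the box's -x by 95 mm until its back edge is clear of the strips, lift away.
- lid_bar (a point): Centre of the lid's finger bar: dark wood, 12 mm (along the lid's x) x 50 mm x 18 mm tall, standing on the lid's top 59.5 mm ahead of the lid's centre; it spans 5 to 23 mm above the lid's underside. Axes as the lid's.
- jar: Clear plastic jar held fast in a pale wooden rack block (100 x 100 mm, 30 mm tall) fixed to the bench. Origin: centre of the rack's underside, on the jar's axis, z up. The jar's body is 64 mm across, its neck 47 mm outside and 40 mm inside; rim at z 96 mm, inner floor at z 13 mm.
- jar_rim (a point): Centre of the jar's mouth, level with the rim. On the neck outside are three coarse right-handed threads, 57 mm across, whose upper ends lie at 0, 120 and 240 degrees (anticlockwise from the jar's x axis, seen from above); each falls clockwise by 3.34 mm per radian over 180 degrees.
- cap: Black ribbed screw cap of the jar, 65 mm across, 24 mm tall, 30 g, lying open side down. Origin: centre of its lower edge, z up. Inside, its ceiling is 14 mm above the lower edge; three lugs at the lower edge lie at 0, 120 and 240 degrees from its x axis. Screwed tight, its origin is at z 82 mm in the jar's frame.
- cap_top (a point): Centre of the cap's top, 24 mm above its lower edge. Set level on the jar, the cap stands 4 to 11 mm too high, lugs on the threads. Turned back (anticlockwise) until the lugs pass the thread ends it drops about 6 mm; then clockwise it runs under the threads, falling 3.34 mm/rad, on the rim 78 degrees past those ends, tight from 82, firm stop at 88 (0.4 to 0.8 N m).
- nut0: One of up to four equal steel hex nuts (some may be absent), 24 mm across flats, 27.7 mm across corners, 14 mm thick, 36 g, lying flat in the box. Origin: its centre; z along its hole; its six flats face 30, 90, 150 .. degrees from its x axis.
- nut1: One of up to four equal steel hex nuts (some may be absent), 24 mm across flats, 27.7 mm across corners, 14 mm thick, 36 g, lying flat in the box. Origin: its centre; z along its hole; its six flats face 30, 90, 150 .. degrees from its x axis.
- nut2: One of up to four equal steel hex nuts (some may be absent), 24 mm across flats, 27.7 mm across corners, 14 mm thick, 36 g, lying flat in the box. Origin: its centre; z along its hole; its six flats face 30, 90, 150 .. degrees from its x axis.
- nut3: One of up to four equal steel hex nuts (some may be absent), 24 mm across flats, 27.7 mm across corners, 14 mm thick, 36 g, lying flat in the box. Origin: its centre; z along its hole; its six flats face 30, 90, 150 .. degrees from its x axis.
- tape: Bystander: tape measure standing on edge, 66 x 34 mm, 60 mm tall. Origin: centre of its underside.
- driver: Bystander: green screwdriver 200 mm long, handle 26 mm thick, lying along its x axis. Origin: under its middle.
- nutdriver: Bystander: orange screwdriver 180 mm long, handle 26 mm thick, lying along its x axis. Origin: under its middle.
- hammer: Bystander: hammer 260 mm long lying along its x axis, its head (88 mm wide) at +x. Origin: under its middle.
- glue: Bystander: white glue bottle standing, 56 mm across, 130 mm tall. Origin: centre of its underside.
- tin: Bystander: steel tin 72 mm across, 42 mm tall. Origin: centre of its underside.
- offcut: Bystander: wooden offcut 50 x 110 x 30 mm. Origin: centre of its underside.
- wrench: Bystander: flat wrench 180 mm long lying along its x axis. Origin: under its middle.

How it is judged:
By the outcome, as a careful person would: the job done as asked, in the order asked, and still so for the second after the job is handed in, with the robot touching nothing.
Of nut0, nut1, nut2, nut3 only 2 to 4 are there at a start; the rules pass over those that are not, and their reading is None.
At some moment in a run one of cap may be knocked a few centimetres aside while the robot is not near it.
Once in a run the grip may slacken for a moment while it holds something.
It also fails if it takes over 210 s, if anything falls off the work surface, if the arm or the gripper's body presses on something with over 40 N, if the wrist force passes 120 N, or if a joint passes its speed limit or range.

## Working session

There is one attempt and no reset: what is moved stays moved. The work goes in short steps, Python scripts to look and compute and a tool call to move; the robot and the scene stay as the last step left them, time stands still between calls to the robot, and variables do not carry over. Pictures are saved under pics/ and viewed, at most 14 in all, crops included, and the job is handed in when it is done.

Besides the shell and the picture viewer there is one more tool, called after "Emit:" as name([rows], argument=value, ...), one row to a line, values as JSON. carry_out: Moves the arm, as the interface text tells. Its arguments: {"type":"object","properties":{"motion":{"type":"array","items":{"type":"array","items":{"type":"number","minimum":-1,"maximum":1}}},"claw":{"type":"number"},"newtons":{"type":"number"}},"required":["motion"]}

```bash
ls; mkdir -p pics
python3 - <<'E'
from bench import env
import cv2
for n in ("scene","top"):
    i=env.camera_info(n); print(n,i)
    cv2.imwrite(f"pics/{n}0.png",env.read_camera(n))
print(env.get_state())
E
```

```text
pics
scene {'fovy': 56.38802718239763, 'cx': 319.98109111810226, 'cy': 239.60765951892765, 'rvec': array([ 2.03756621,  1.37473053, -0.57354562]), 'tvec': array([-0.24758574, -0.31833106,  1.56229356])}
top {'fovy': 46.35887725021513, 'cx': 315.4686993961269, 'cy': 244.40763585313553, 'rvec': array([ 2.05516844, -2.18077362,  0.22083862]), 'tvec': array([0.0501039 , 0.60795979, 1.38825238])}
{'time_s': 0.1, 'q': array([ 1.09550196e+00,  5.28393389e-01,  1.43379242e+00,  3.62136590e-05,
        1.18142335e+00, -1.78520992e-01]), 'qvel': array([ 4.10045213e-04, -5.34486386e-04, -4.22164104e-03,  8.49541649e-04,
        5.09914627e-04,  2.54667066e-05]), 'joint_efforts': array([-4.24687978e-04, -4.43305314e+01, -1.78585339e+01, -2.97769484e-04,
        3.95158888e-03,  2.16582592e-06]), 'ee_pos': array([0.18246496, 0.59713542, 0.25541323]), 'orientation': array([-3.39623549e-04,  1.47849482e-01,  9.89009360e-01, -9.49477686e-04]), 'force': array([-0.06775954,  1.01905315, -0.53124299]), 'torque': array([-0.00165601,  0.02064914,  0.02143892]), 'grip_force': 0.0, 'width': 1.0011753299888044}
```

View pics/scene0.png

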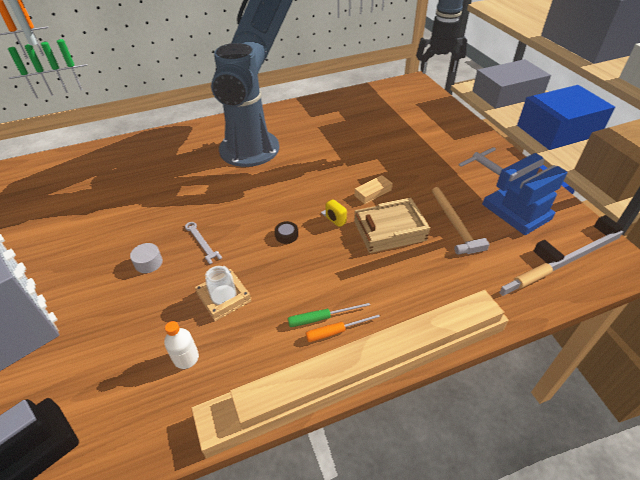

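View pics/top0.png

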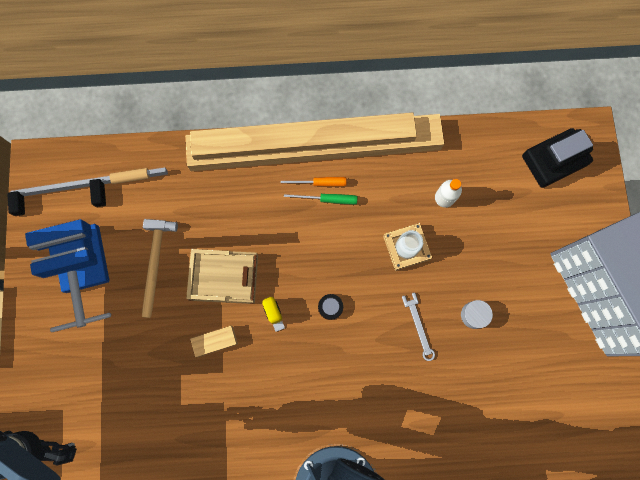

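```bash
cat > h.py <<'E'
import numpy as np, cv2
from bench import env
from scipy.spatial.transform import Rotation as R
def cam(n):
    i=env.camera_info(n); f=240/np.tan(np.radians(i['fovy'])/2)
    K=np.array([[f,0,i['cx']],[0,f,i['cy']],[0,0,1]]); return K,np.array(i['rvec']),np.array(i['tvec'])
def ray(n,u,v):
    K,r,t=cam(n); M=R.from_rotvec(r).as_matrix()
    d=M.T@np.linalg.solve(K,[u,v,1]); return -M.T@t,d/np.linalg.norm(d)
def onz(n,u,v,z):
    o,d=ray(n,u,v); return o+d*(z-o[2])/d[2]
def proj(n,P):
    K,r,t=cam(n); return cv2.projectPoints(np.atleast_2d(np.float64(P)),r,t,K,None)[0][:,0]
def tri(a,b):
    (o,d),(p,e)=ray('scene',*a),ray('top',*b)
    s=np.linalg.lstsq(np.c_[d,-e],p-o,rcond=None)[0]; x,y=o+s[0]*d,p+s[1]*e
    return (x+y)/2,np.linalg.norm(x-y)
def crop(img,u,v,w,h,k): return cv2.resize(img[v:v+h,u:u+w],None,fx=k,fy=k,interpolation=cv2.INTER_CUBIC)
def tool(P=None,rot=None):
    "shift (units of 400mm) and turn (units of 180deg) in tool axes to pose P, rot(matrix)"
    s=env.get_state(); q=s['orientation']; M=R.from_quat([*q[1:],q[0]])
    out=[]
    if P is not None: out.append((M.inv().apply(np.array(P)-s['ee_pos'])/.4).round(4))
    if rot is not None: out.append(((M.inv()*R.from_matrix(rot)).as_rotvec()/np.pi).round(4))
    return out
E
python3 - <<'E'
from h import *
s=cv2.imread('pics/scene0.png');t=cv2.imread('pics/top0.png')
a=crop(t,180,240,100,75,4);b=crop(s,340,180,100,75,4);c=crop(t,310,215,130,112,3)[:300,:400];d=crop(s,190,210,133,100,3)[:300,:400]
def fit(x): return cv2.resize(x,(400,300))
cv2.imwrite('pics/c0.png',np.vstack([np.hstack([fit(a),fit(b)]),np.hstack([fit(crop(t,310,215,133,100,3)),fit(d)])]))
for n,u,v in [('top',188,250),('top',256,250),('top',331,307),('top',407,246)]: print(onz(n,u,v,0.04))
print([ray(n,0,0)[0] for n in ('scene','top')])
E
```

```text
[0.61900093 0.34782167 0.04      ]
[0.60846782 0.17008043 0.04      ]
[ 0.44817569 -0.01634495  0.04      ]
[ 0.59571709 -0.22575383  0.04      ]
[array([ 1.31624655, -0.23724259,  0.902555  ]), array([0.32124875, 0.03262206, 1.48158875])]
```

View pics/c0.png

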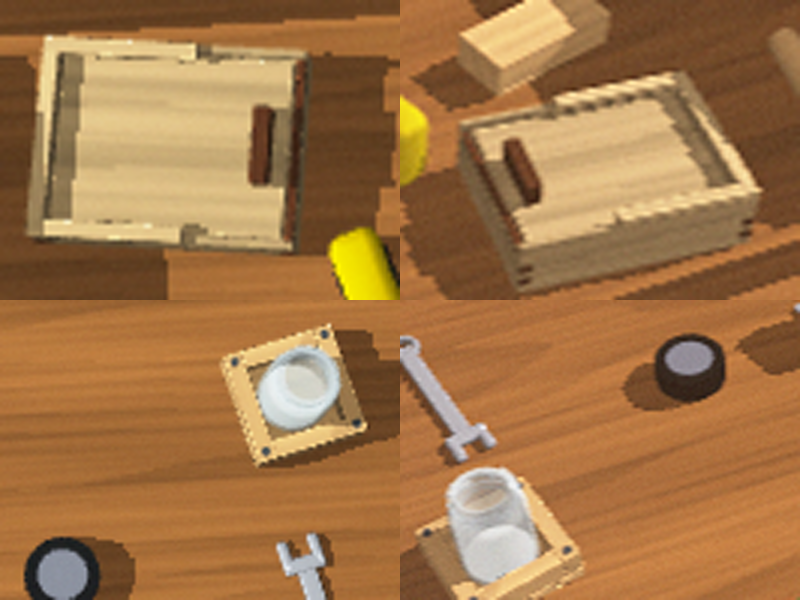

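Run:
```python
from h import *
s=cv2.imread('pics/scene0.png');t=cv2.imread('pics/top0.png')
cv2.imwrite('pics/c1.png',crop(t,184,244,79,60,10));cv2.imwrite('pics/c2.png',crop(s,352,192,80,60,10))
# grey cap disc
for n,im,(u,v) in (('top',t,(331,307)),('scene',s,(287,230))):
    g=cv2.cvtColor(im,cv2.COLOR_BGR2HSV); m=((g[...,1]<70)&(g[...,2]>80)).astype(np.uint8)
    k,l,st,c=cv2.connectedComponentsWithStats(m); 
    for i in range(1,k):
        if np.hypot(*(c[i]-[u,v]))<15 and st[i,4]>20: print(n,st[i],c[i],onz(n,*c[i],.024))
```

```text
top [322 298  17  17 232] [330.31034483 306.02586207] [ 0.4522084  -0.01526503  0.024     ]
scene [278 224  17  11 149] [285.79194631 228.99328859] [ 0.45202836 -0.01457587  0.024     ]
```

View pics/c1.png

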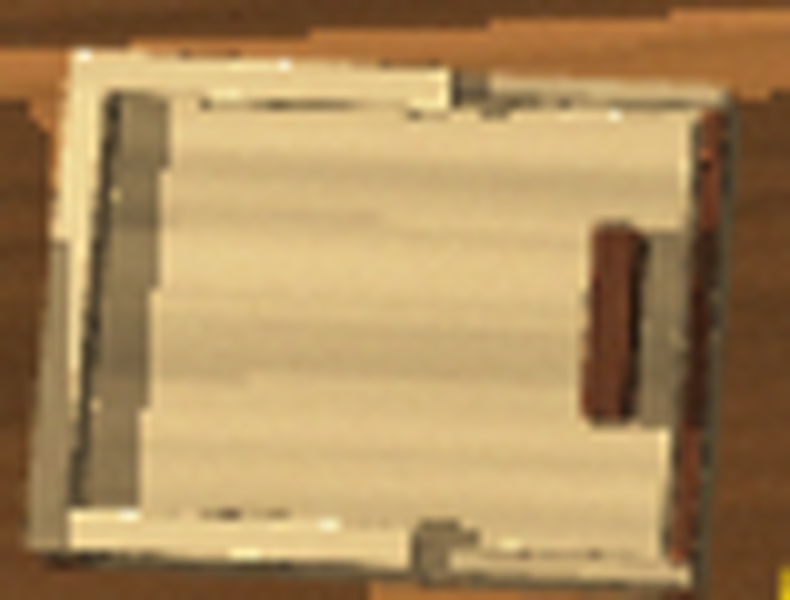

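View pics/c2.png

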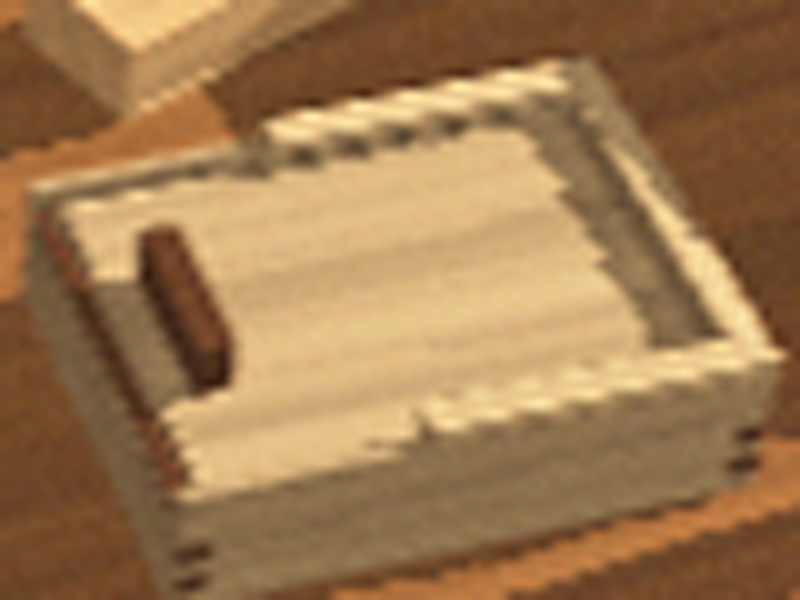

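```bash
cat > fit.py <<'E'
from h import *
from scipy.optimize import least_squares
def fitpose(obs,z0=0):
    def res(p):
        M=R.from_euler('z',p[2]).as_matrix(); out=[]
        for n in obs:
            for P,uv in obs[n]: out+=list(proj(n,M@(np.array(P)/1e3)+[p[0],p[1],z0])[0]-uv)
        return out
    return res
E
python3 - <<'E'
from fit import *
T=lambda x,y:(184+(x+.5)/10-.5,244+(y+.5)/10-.5); S=lambda x,y:(352+(x+.5)/10-.5,192+(y+.5)/10-.5)
obs={'top':[((85,-65,50),T(75,50)),((85,65,50),T(30,550)),((-15,-65,50),T(450,64)),((-85,-65,43.5),T(735,92)),((-85,65,43.5),T(695,582)),((-55.5,-25,57),T(593,225)),((-55.5,25,57),T(580,418))],
'scene':[((-85,-65,43.5),S(180,500)),((85,-65,50),S(782,352)),((85,65,50),S(575,58)),((-85,65,43.5),S(30,185)),((-55.5,-25,57),S(230,335)),((-67.5,-25,57),S(203,352)),((-67.5,25,57),S(140,235)),((-55.5,25,57),S(178,224))]}
for o in (obs,{'top':obs['top']},{'scene':obs['scene']}):
    r=least_squares(fitpose(o),[.57,.26,1.5]); print(r.x,np.round(r.fun,1).reshape(-1,2).tolist())
Q=lambda x,y:(310+(x+.5)/400*133-.5,215+(y+.5)/3-.5); S2=lambda x,y:(190+(x+.5)/400*133-.5,210+(y+.5)/3-.5)
print('jar top',onz('top',*Q(295.75,92.5),.03),'scene',onz('scene',*S2(97.5,241.5),.03),'rim',onz('top',*Q(308,74),.096))
scr=[onz('top',*Q(x,y),.03) for x,y in((325,35),(357,123),(266,151),(235,61))]; print(np.round(scr,4))
t=cv2.imread('pics/top0.png');s=cv2.imread('pics/scene0.png')
for n,im in(('top',t),('scene',s)):
    g=cv2.cvtColor(im,cv2.COLOR_BGR2HSV); m=((abs(g[...,0].astype(int)-29)<5)&(g[...,1]>200)&(g[...,2]>120)).astype(np.uint8)
    k,l,st,c=cv2.connectedComponentsWithStats(m); 
    for i in range(1,k):
        if st[i,4]>60:
            ct=cv2.findContours((l==i).astype(np.uint8),0,2)[0][0]; b=cv2.boxPoints(cv2.minAreaRect(ct)); print(n,st[i],c[i],[onz(n,*q,.05)[:2].round(3).tolist() for q in b])
E
```

```text
[0.54651345 0.26113732 1.4657103 ] [[-0.5, 0.1], [-0.5, -0.0], [0.4, 0.4], [-1.0, -0.7], [-0.4, 0.1], [0.2, -0.2], [0.1, -0.2], [0.1, 0.3], [-0.4, 0.5], [0.8, -0.4], [-0.7, -0.1], [0.6, 0.8], [-0.9, -0.0], [-0.8, -0.5], [-0.5, -0.3]]
[0.54636689 0.26055077 1.46285915] [[-0.2, 0.1], [-0.4, -0.1], [0.7, 0.5], [-0.7, -0.5], [-0.2, 0.2], [0.4, -0.1], [0.3, -0.1]]
[0.54637204 0.26182566 1.47112137] [[0.5, 0.3], [-0.2, 0.2], [0.8, -0.6], [-0.5, -0.0], [0.9, 0.7], [-0.6, -0.1], [-0.6, -0.5], [-0.3, -0.3]]
jar top [ 0.59880671 -0.2303163   0.03      ] scene [ 0.59971251 -0.22819033  0.03      ] rim [ 0.60142055 -0.23010792  0.096     ]
[[ 0.6491 -0.261   0.03  ]
 [ 0.5684 -0.2813  0.03  ]
 [ 0.5483 -0.1996  0.03  ]
 [ 0.6303 -0.1794  0.03  ]]
top [262 297  19  26 303] [270.95709571 309.59405941] [[0.475, 0.162], [0.485, 0.132], [0.424, 0.112], [0.414, 0.142]]
scene [328 200  18  19 129] [337.71317829 206.96124031] [[0.424, 0.121], [0.406, 0.144], [0.483, 0.166], [0.5, 0.144]]
```

Run:
```python
from h import *
M=R.from_euler('z',1.4657).as_matrix(); o=np.array([.5465,.2611,0])
out=[]
for n,(u,v) in(('top',(245,270)),('scene',(310,180))):
    im=cv2.imread(f'pics/{n}0.png'); c=crop(im,u,v,50,75,8)
    for z,col in((38,(255,0,0)),(60,(0,255,0))):
        P=np.array([(-79,58,z),(-174,58,z),(-174,-58,z),(-79,-58,z)])/1e3@M.T+o
        p=((proj(n,P)-[u,v]+.5)*8-.5).astype(int); cv2.polylines(c,[p],True,col,1)
    out.append(c)
cv2.imwrite('pics/c3.png',np.hstack(out))
```

```text
(no output)
```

View pics/c3.png

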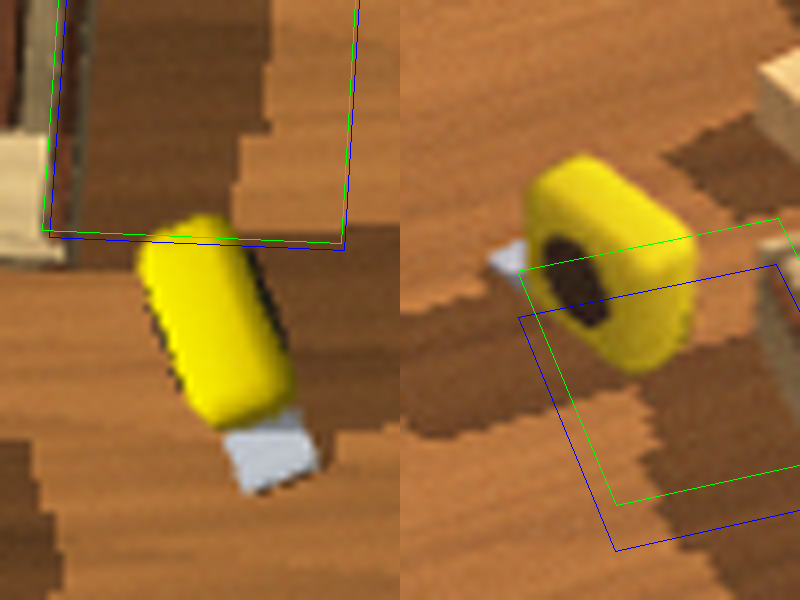

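```bash
cat > mv.py <<'E'
import sys
from h import *
def go(x,y,z,phi,pitch=0):
    p=np.radians(phi); c,s=np.cos(p),np.sin(p)
    M=np.array([[-s,c,0],[c,s,0],[0,0,-1]]).astype(float)
    print(*tool([x,y,z],M))
if __name__=='__main__':
    a=[float(v) for v in sys.argv[1:]]
    st=env.get_state(); print('t',round(st['time_s'],2),'p',st['ee_pos'].round(4),'F',st['force'].round(1),'w',round(st['width'],3),'g',round(st['grip_force'],1))
    for i in range(0,len(a),4): go(*a[i:i+4])
E
python3 mv.py .4495 .137 .2 108.1 .4495 .137 .05 108.1
```

```text
t 0.1 p [0.1825 0.5971 0.2554] F [-0.1  1.  -0.5] w 1.001 g 0.0
[-0.9749 -0.9045  0.1399] [-0.0006 -0.0003 -0.195 ]
[-0.975  -0.9038  0.5149] [-0.0006 -0.0003 -0.195 ]
```

Emit:
carry_out([
  [-0.975,-0.9045,0.14,0,0,-0.195],
  [-0.975,-0.9045,0.14,0,0,-0.195],
  [-0.975,-0.9045,0.14,0,0,-0.195],
  [-0.975,-0.9045,0.14,0,0,-0.195],
  [-0.975,-0.9045,0.14,0,0,-0.195],
  [-0.975,-0.9045,0.14,0,0,-0.195],
  [-0.975,-0.9045,0.14,0,0,-0.195],
  [-0.975,-0.9045,0.14,0,0,-0.195],
], claw=0.62)

```text
time_s: 1.1
ee_pos: [0.4288, 0.1735, 0.2046]
orientation: [0.0, -0.157, 0.988, 0.0]
force: [0.7, 1.1, 0.2]
width: 0.622
grip_force: 0.0
```

Emit:
carry_out([
  [0,0,0,0,0,0],
  [0,0,0,0,0,0],
])

```text
time_s: 1.35
ee_pos: [0.4275, 0.1752, 0.2046]
orientation: [-0.001, -0.157, 0.988, 0.0]
force: [-0.2, -0.2, -1.2]
width: 0.623
grip_force: 0.0
```

```bash
python3 mv.py .4495 .137 .2 108.1 .4495 .137 .05 108.1
```

```text
t 1.35 p [0.4275 0.1752 0.2046] F [-0.2 -0.2 -1.2] w 0.623 g 0.0
[-0.0228 -0.1079  0.0114] [ 0.0002 -0.0005 -0.0004]
[-0.0233 -0.1082  0.3864] [ 0.0002 -0.0005 -0.0004]
```

Emit:
carry_out([
  [-0.023,-0.108,0.011,0,0,0],
  [-0.023,-0.108,0.14,0,0,0],
  [-0.023,-0.108,0.25,0,0,0],
  [-0.023,-0.108,0.33,0,0,0],
  [-0.023,-0.108,0.386,0,0,0],
  [-0.023,-0.108,0.386,0,0,0],
])

```text
time_s: 2.1
ee_pos: [0.4483, 0.1388, 0.0493]
orientation: [-0.002, -0.159, 0.987, 0.0]
force: [-1.0, -0.2, 0.4]
width: 0.619
grip_force: 0.0
```

```bash
python3 - <<'E'
from h import *
a=env.read_camera('top');b=env.read_camera('scene')
cv2.imwrite('pics/c4.png',np.hstack([crop(a,240,265,60,75,6),crop(b,305,170,60,75,6)]))
E
python3 mv.py .4495 .137 .05 108.1
```

```text
t 2.2 p [0.4498 0.1384 0.0509] F [ 0.4  0.3 -0. ] w 0.621 g 0.0
[ 0.0019 -0.003   0.0023] [0.     0.     0.0007]
```

View pics/c4.png

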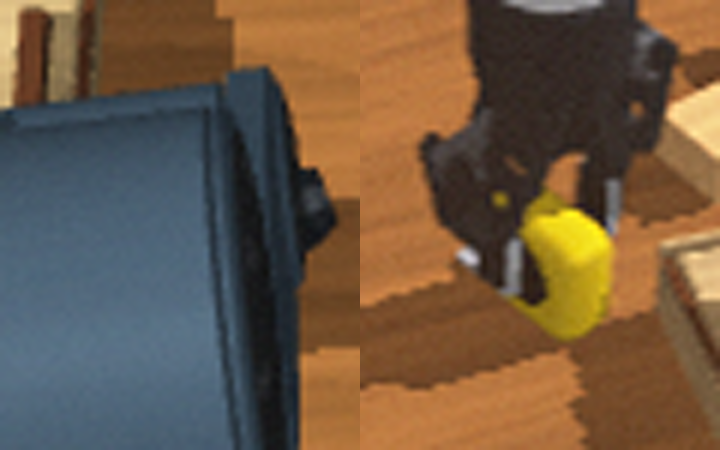

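Emit:
carry_out([
  [0,0,0,0,0,0],
  [0,0,0,0,0,0],
  [0,0,0,0,0,0],
  [0,0,0,0,0,0],
  [0,0,0,0,0,0],
  [0,0,0,0,0,0],
], claw=0, newtons=20)

```text
time_s: 2.95
ee_pos: [0.4508, 0.1375, 0.0516]
orientation: [0.001, -0.157, 0.988, 0.0]
force: [-0.4, 3.4, 6.5]
width: 0.394
grip_force: 24.6
```

```bash
python3 mv.py .437 .134 .0509 108.1
```

```text
t 2.95 p [0.4508 0.1375 0.0516] F [-0.4  3.4  6.5] w 0.394 g 24.6
[0.0355 0.0023 0.0018] [ 0.      0.0007 -0.0002]
```

Emit:
carry_out([
  [0.01,0,0,0,0,0],
  [0.02,0,0,0,0,0],
  [0.03,0,0,0,0,0],
  [0.036,0,0,0,0,0],
  [0.036,0,0,0,0,0],
])

```text
time_s: 3.58
ee_pos: [0.4407, 0.1326, 0.0518]
orientation: [0.005, -0.157, 0.988, -0.001]
force: [5.0, 1.9, 6.4]
width: 0.396
grip_force: 24.5
```

Emit:
carry_out([
  [0,0,0,0,0,0],
  [0,0,0,0,0,0],
  [0,0,0,0,0,0],
], claw=0.62)

```text
time_s: 3.95
ee_pos: [0.4357, 0.1325, 0.0503]
orientation: [-0.001, -0.157, 0.988, 0.0]
force: [-0.2, 0.1, 0.4]
width: 0.618
grip_force: 0.0
```

```bash
python3 - <<'E'
M=__import__('numpy')
b=[.5465,.2611];c,s=M.cos(1.4657),M.sin(1.4657)
print('bar',b[0]-.0615*c,b[1]-.0615*s)
E
python3 mv.py .437 .134 .18 108.1 .54 .2 .18 84
```

```text
bar 0.5400484676756482 0.19993932856264704
t 3.95 p [0.4357 0.1325 0.0503] F [-0.2  0.1  0.4] w 0.618 g 0.0
[-0.0036  0.0026 -0.3243] [ 0.0001 -0.0005 -0.    ]
[-0.2996  0.0795 -0.3248] [ 0.     -0.0005  0.1339]
```

Emit:
carry_out([
  [0,0,-0.15,0,0,0],
  [0,0,-0.3,0,0,0],
  [-0.3,0.08,-0.325,0,0,0.134],
  [-0.3,0.08,-0.325,0,0,0.134],
  [-0.3,0.08,-0.325,0,0,0.134],
  [-0.3,0.08,-0.325,0,0,0.134],
  [-0.3,0.08,-0.325,0,0,0.134],
], claw=0.4)

```text
time_s: 4.82
ee_pos: [0.5393, 0.1999, 0.1798]
orientation: [-0.001, 0.052, 0.999, -0.0]
force: [-0.7, -0.1, 0.5]
width: 0.4
grip_force: 0.0
```

```bash
python3 mv.py .54 .2 .18 84 .54 .2 .067 84
```

```text
t 4.83 p [0.5393 0.1999 0.1798] F [-0.7 -0.1  0.5] w 0.4 g 0.0
[-0.0017  0.0003 -0.0004] [-0.0002 -0.0008  0.    ]
[-0.0024  0.0005  0.2821] [-0.0002 -0.0008  0.    ]
```

Emit:
carry_out([
  [-0.002,0,0.1,0,0,0],
  [-0.002,0,0.2,0,0,0],
  [-0.002,0,0.25,0,0,0],
  [-0.002,0,0.27,0,0,0],
  [-0.002,0,0.28,0,0,0],
  [-0.002,0,0.28,0,0,0],
])

```text
time_s: 5.58
ee_pos: [0.5418, 0.2002, 0.0691]
orientation: [0.0, 0.053, 0.999, 0.0]
force: [0.3, 0.5, 0.3]
width: 0.396
grip_force: 0.0
```

```bash
python3 - <<'E'
from h import *
a=env.read_camera('top');b=env.read_camera('scene')
cv2.imwrite('pics/c5.png',np.hstack([crop(a,240,265,60,75,6),crop(b,335,170,60,75,6)]))
E
python3 mv.py .54 .2 .067 84
```

```text
t 5.67 p [0.542  0.2003 0.0694] F [-0.5 -0.5  0.5] w 0.398 g 0.0
[ 0.0049 -0.0013  0.006 ] [ 0.0001  0.0005 -0.0001]
```

View pics/c5.png

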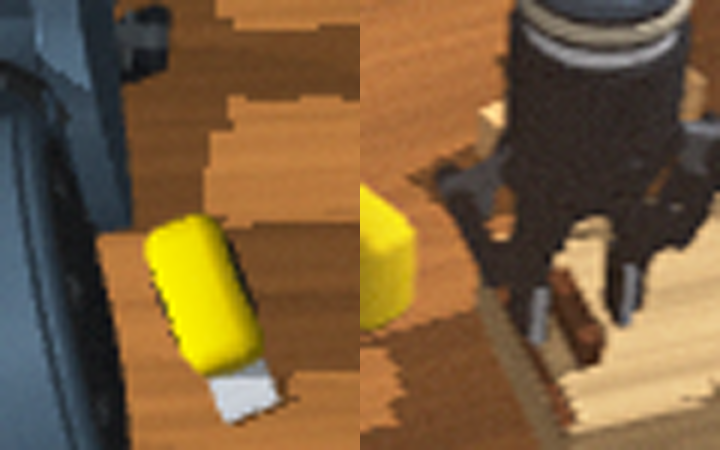

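```bash
cat > tape.py <<'E'
from h import *
def tape(t):
    g=cv2.cvtColor(t,cv2.COLOR_BGR2HSV); m=((abs(g[...,0].astype(int)-29)<6)&(g[...,1]>150)&(g[...,2]>100)).astype(np.uint8)
    m[:285]=0; m[345:]=0; m[:,:250]=0; m[:,310:]=0
    v,u=np.nonzero(m); P=np.array([onz('top',a,b,.05) for a,b in zip(u,v)])-[.5465,.2611,0]
    c,s=np.cos(1.4657),np.sin(1.4657); B=P[:,:2]@np.array([[c,-s],[s,c]])
    print('n',len(u),'centroid px',u.mean().round(2),v.mean().round(2),'world',(P.mean(0)[:2]+[.5465,.2611]).round(4),'min yb',np.sort(B[:,1])[:3].round(4),B[np.argmin(B[:,1])].round(4))
if __name__=='__main__':
    tape(cv2.imread('pics/top0.png')); tape(env.read_camera('top'))
E
python3 tape.py
```

```text
n 326 centroid px 271.28 309.81 world [0.4492 0.1362] min yb [0.051  0.0511 0.0512] [-0.1342  0.051 ]
n 332 centroid px 273.34 313.96 world [0.4384 0.1315] min yb [0.061  0.0611 0.0612] [-0.14   0.061]
```

Emit:
carry_out([
  [0.005,-0.001,0.006,0,0,0],
  [0.005,-0.001,0.006,0,0,0],
])

```text
time_s: 5.98
ee_pos: [0.5391, 0.2, 0.0661]
orientation: [-0.0, 0.053, 0.999, -0.0]
force: [0.2, 0.5, 0.6]
width: 0.398
grip_force: 0.0
```

Emit:
carry_out([
  [0,0,0,0,0,0],
  [0,0,0,0,0,0],
  [0,0,0,0,0,0],
  [0,0,0,0,0,0],
  [0,0,0,0,0,0],
  [0,0,0,0,0,0],
], claw=0, newtons=60)

```text
time_s: 6.72
ee_pos: [0.5396, 0.2001, 0.0663]
orientation: [0.0, 0.053, 0.999, 0.0]
force: [-0.9, -0.2, 4.8]
width: 0.125
grip_force: 60.9
```

```bash
python3 mv.py .54 .2 .067 84
```

```text
t 6.72 p [0.5396 0.2001 0.0663] F [-0.9 -0.2  4.8] w 0.125 g 60.9
[-0.001  -0.0001 -0.0017] [ 0.      0.0001 -0.0001]
```

Emit:
carry_out([
  [0,0,-0.004,0,0,0],
  [0,0,-0.007,0,0,0],
  [0,0,-0.01,0,0,0],
  [0,0,-0.01,0,0,0],
  [0,0,-0.01,0,0,0],
])

```text
time_s: 7.35
ee_pos: [0.5394, 0.2, 0.07]
orientation: [-0.0, 0.053, 0.999, -0.0]
force: [0.0, 0.2, -0.6]
width: 0.126
grip_force: 60.3
```

```bash
python3 - <<'E'
from h import *
b=env.read_camera('scene')
cv2.imwrite('pics/c6.png',crop(b,335,180,105,75,7))
E
python3 mv.py .54 .2 .067 84
```

```text
t 7.4 p [0.5394 0.2    0.07  ] F [ 1.1 -0.5 -1. ] w 0.13 g 48.3
[-0.0015  0.0001  0.0075] [-0.     -0.0001 -0.0002]
```

View pics/c6.png

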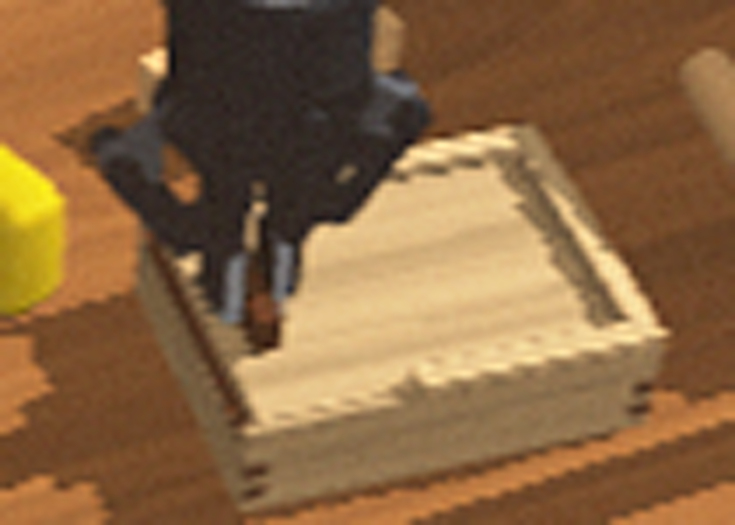

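Emit:
carry_out([
  [0,0,0,0,0,0],
  [0,-0.01,0,0,0,0],
  [0,-0.02,0,0,0,0],
  [-0.001,-0.03,0,0,0,0],
  [-0.002,-0.04,0,0,0,0],
  [-0.003,-0.05,0,0,0,0],
  [-0.003,-0.05,0,0,0,0],
])

```text
time_s: 8.28
ee_pos: [0.5386, 0.1797, 0.0701]
orientation: [-0.0, 0.053, 0.999, -0.0]
force: [0.2, 0.3, -0.8]
width: 0.119
grip_force: 64.1
```

Emit:
carry_out([
  [-0.001,-0.03,0,0,0,0],
  [-0.001,-0.06,0,0,0,0],
  [-0.001,-0.09,0,0,0,0],
  [-0.001,-0.12,0,0,0,0],
  [-0.001,-0.15,0,0,0,0],
  [-0.001,-0.18,0,0,0,0],
  [-0.001,-0.2,0,0,0,0],
  [-0.001,-0.2,0,0,0,0],
])

```text
time_s: 9.28
ee_pos: [0.5306, 0.0997, 0.0701]
orientation: [-0.0, 0.053, 0.999, -0.0]
force: [0.2, -0.4, -0.8]
width: 0.119
grip_force: 64.3
```

```bash
python3 - <<'E'
from h import *
a=env.read_camera('top');b=env.read_camera('scene')
cv2.imwrite('pics/c7.png',np.hstack([crop(a,180,240,133,100,3),crop(b,310,165,133,100,3)]))
E
python3 tape.py|tail -1;python3 mv.py .5287 .1014 .07 84
```

```text
n 326 centroid px 271.28 309.81 world [0.4492 0.1362] min yb [0.051  0.0511 0.0512] [-0.1342  0.051 ]
t 9.43 p [0.5307 0.1006 0.0701] F [ 0.7  0.4 -0.5] w 0.118 g 64.3
[0.0051 0.0015 0.0003] [ 0.      0.0001 -0.0001]Traceback (most recent call last):
  File "tape.py", line 9, in <module>
    tape(cv2.imread('pics/top0.png')); tape(env.read_camera('top'))
                                       ~~~~^^^^^^^^^^^^^^^^^^^^^^^^
  File "tape.py", line 5, in tape
    v,u=np.nonzero(m); P=np.array([onz('top',a,b,.05) for a,b in zip(u,v)])-[.5465,.2611,0]
                         ~~~~~~~~~~~~~~~~~~~~~~~~~~~~~~~~~~~~~~~~~~~~~~~~~~^~~~~~~~~~~~~~~~
ValueError: operands could not be broadcast together with shapes (0,) (3,)
```

View pics/c7.png

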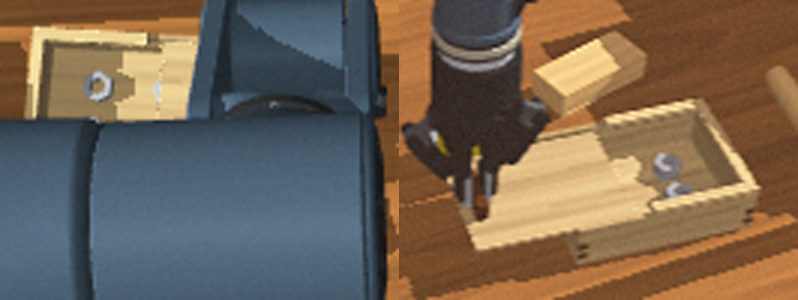

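```bash
python3 mv.py .6188 -.039 .085 84 .6188 -.039 .034 84
```

```text
t 9.43 p [0.5307 0.1006 0.0701] F [ 0.7  0.4 -0.5] w 0.118 g 64.3
[-0.2557 -0.324  -0.0371] [ 0.      0.0001 -0.0001]
[-0.2556 -0.324   0.0904] [ 0.      0.0001 -0.0001]
```

Emit:
carry_out([
  [0,0,-0.035,0,0,0],
  [-0.06,-0.08,-0.037,0,0,0],
  [-0.13,-0.16,-0.037,0,0,0],
  [-0.2,-0.24,-0.037,0,0,0],
  [-0.256,-0.324,-0.037,0,0,0],
  [-0.256,-0.324,0.02,0,0,0],
  [-0.256,-0.324,0.07,0,0,0],
  [-0.256,-0.324,0.085,0,0,0],
])

```text
time_s: 10.42
ee_pos: [0.6172, -0.0382, 0.0347]
orientation: [-0.002, 0.052, 0.999, 0.0]
force: [-0.8, 1.2, -0.9]
width: 0.119
grip_force: 64.2
```

```bash
python3 mv.py .6188 -.039 .033 84
```

```text
t 10.43 p [ 0.6172 -0.0382  0.0347] F [-0.8  1.2 -0.9] w 0.119 g 64.2
[-0.0042 -0.0016  0.0043] [ 0.0002 -0.0012  0.0001]
```

Emit:
carry_out([
  [-0.004,0,0.003,0,0,0],
  [-0.004,0,0.006,0,0,0],
  [-0.004,0,0.006,0,0,0],
])

```text
time_s: 10.8
ee_pos: [0.6207, -0.0392, 0.0343]
orientation: [0.0, 0.052, 0.999, -0.0]
force: [-0.4, 1.1, -2.4]
width: 0.123
grip_force: 64.2
```

Emit:
carry_out([
  [0,0,0,0,0,0],
  [0,0,0,0,0,0],
  [0,0,0,0,0,0],
  [0,0,-0.15,0,0,0],
  [0,0,-0.3,0,0,0],
  [0,0,-0.4,0,0,0],
  [0,0,-0.4,0,0,0],
], claw=0.4)

```text
time_s: 11.68
ee_pos: [0.6227, -0.0399, 0.198]
orientation: [0.004, 0.053, 0.999, -0.001]
force: [-0.1, 0.1, -1.1]
width: 0.401
grip_force: 0.0
```

```bash
python3 - <<'E'
from h import *
from tape import tape
a=env.read_camera('top');b=env.read_camera('scene')
cv2.imwrite('pics/top1.png',a);cv2.imwrite('pics/scene1.png',b)
cv2.imwrite('pics/c8.png',np.vstack([np.hstack([crop(a,184,244,79,60,5)[:300,:395],crop(b,352,192,80,60,5)]),np.hstack([cv2.resize(a,(395,296)),cv2.resize(b,(400,296))])]))
try: tape(a)
except Exception: pass
E
python3 mv.py .5465 .2611 .2 84
```

```text
t 11.78 p [ 0.62   -0.0393  0.1938] F [-0.7 -0.4 -0. ] w 0.397 g 0.0
[ 0.2616  0.7276 -0.0155] [-0.     -0.     -0.0002]
```

View pics/c8.png

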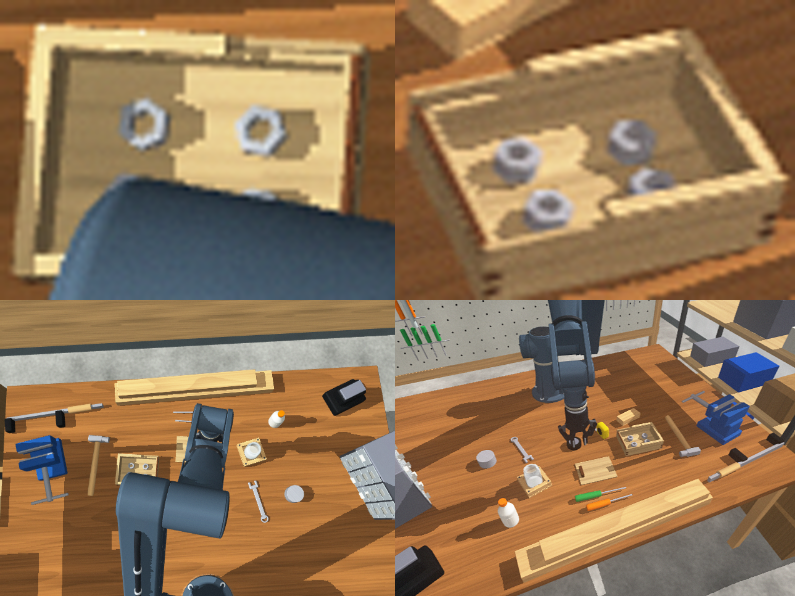

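```bash
cat > nuts.py <<'E'
from h import *
c,s=np.cos(1.4657),np.sin(1.4657)
def tobox(P): d=P[:2]-np.array([.5465,.2611]); return np.array([d@[c,s],d@[-s,c]])
def nuts(n,im):
    g=cv2.cvtColor(im,cv2.COLOR_BGR2HSV).astype(int); b=im.astype(int)
    m=((b[...,0]>=b[...,2]-4)&(g[...,2]>70)).astype(np.uint8)
    M=R.from_euler('z',1.4657).as_matrix(); poly=proj(n,np.array([(-78,-56,20),(75,-56,20),(75,56,20),(-78,56,20)])/1e3@M.T+[.5465,.2611,0])
    k=np.zeros_like(m); cv2.fillPoly(k,[poly.round().astype(int)],1); m&=k
    N,l,st,cc=cv2.connectedComponentsWithStats(m)
    for i in range(1,N):
        if st[i,4]>12:
            ct=cv2.findContours((l==i).astype(np.uint8),0,2)[0][0]; h=cv2.moments(cv2.convexHull(ct)); q=(h['m10']/h['m00'],h['m01']/h['m00'])
            P=onz(n,*q,.017 if n=='top' else .014); print(n,st[i].tolist(),np.round(q,1),'world',P[:2].round(4),'box',tobox(P).round(4))
if __name__=='__main__':
    import sys
    if len(sys.argv)>1:
        for n in('top','scene'): nuts(n,cv2.imread(f'pics/{n}{sys.argv[1]}.png'))
    else:
        for n in('top','scene'): nuts(n,env.read_camera(n))
E
python3 nuts.py 1
```

```text
top [208, 264, 10, 10, 52] [212.4 268.5] world [0.57   0.2891] box [ 0.0303 -0.0205]
top [231, 266, 10, 9, 47] [235.7 269.8] world [0.5629 0.2278] box [-0.0314 -0.0198]
top [196, 279, 57, 21, 701] [223.1 290.8] world [0.5094 0.2626] box [-0.0024  0.0371]
scene [395, 217, 6, 5, 15] [397.4 219.3] world [0.528  0.2962] box [0.033  0.0221]
scene [376, 221, 5, 7, 14] [378.2 224.4] world [0.5255 0.236 ] box [-0.0271  0.0183]
scene [399, 226, 8, 5, 20] [402.4 228. ] world [0.5646 0.292 ] box [ 0.0326 -0.0148]
scene [379, 230, 8, 8, 32] [382.3 233.6] world [0.5626 0.23  ] box [-0.0292 -0.0192]
```

```bash
python3 mv.py .569 .29 .15 84 .569 .29 .033 84
```

```text
t 11.78 p [ 0.62   -0.0393  0.1938] F [-0.7 -0.4 -0. ] w 0.397 g 0.0
[0.2132 0.8053 0.1095] [-0.     -0.     -0.0002]
[0.2132 0.8054 0.402 ] [-0.     -0.     -0.0002]
```

Emit:
carry_out([
  [0.213,0.805,0.11,0,0,0],
  [0.213,0.805,0.11,0,0,0],
  [0.213,0.805,0.11,0,0,0],
  [0.213,0.805,0.11,0,0,0],
  [0.213,0.805,0.11,0,0,0],
  [0.213,0.805,0.11,0,0,0],
  [0.213,0.805,0.11,0,0,0],
  [0.213,0.805,0.11,0,0,0],
], claw=0.47)

```text
time_s: 12.78
ee_pos: [0.5696, 0.2882, 0.149]
orientation: [-0.001, 0.053, 0.999, -0.001]
force: [0.6, -0.9, 0.1]
width: 0.473
grip_force: 0.0
```

```bash
python3 mv.py .569 .29 .033 84; python3 nuts.py
```

```text
t 12.78 p [0.5696 0.2882 0.149 ] F [ 0.6 -0.9  0.1] w 0.473 g 0.0
[0.0016 0.0047 0.2901] [-0.0004 -0.0003 -0.0005]
top [195, 254, 20, 32, 277] [203.8 268.5] world [0.5713 0.3118] box [ 0.053  -0.0194]
top [231, 266, 10, 9, 46] [235.7 269.8] world [0.5629 0.2278] box [-0.0314 -0.0198]
top [231, 282, 9, 10, 47] [235.  286.3] world [0.5192 0.2311] box [-0.0327  0.024 ]
scene [396, 217, 6, 5, 17] [398.2 218.8] world [0.5269 0.2991] box [0.0358 0.0235]
scene [373, 220, 8, 8, 28] [376.3 223.2] world [0.519  0.2335] box [-0.0303  0.0245]
scene [399, 226, 5, 5, 14] [400.9 228.1] world [0.5633 0.2881] box [ 0.0286 -0.0139]
scene [379, 230, 8, 8, 34] [382.3 233.5] world [0.5624 0.2302] box [-0.0291 -0.0191]
```

Emit:
carry_out([
  [0,0.003,0.1,0,0,0],
  [0,0.003,0.2,0,0,0],
  [0,0.003,0.26,0,0,0],
  [0,0.003,0.28,0,0,0],
  [0,0.003,0.29,0,0,0],
  [0,0.003,0.29,0,0,0],
])

```text
time_s: 13.62
ee_pos: [0.5704, 0.2908, 0.0346]
orientation: [0.001, 0.053, 0.999, 0.0]
force: [-0.1, 0.4, 0.1]
width: 0.473
grip_force: 0.0
```

Emit:
carry_out([
  [0,0,0,0,0,0],
  [0,0,0,0,0,0],
  [0,0,0,0,0,0],
  [0,0,0,0,0,0],
  [0,0,0,0,0,0],
], claw=0, newtons=40)

```text
time_s: 14.25
ee_pos: [0.5705, 0.2913, 0.0351]
orientation: [0.001, 0.052, 0.999, 0.0]
force: [-1.0, -0.6, 6.1]
width: 0.264
grip_force: 39.8
```

```bash
python3 mv.py .6 -.2297 .15 84 .6 -.2297 .126 84
```

```text
t 14.25 p [0.5705 0.2913 0.0351] F [-1.  -0.6  6.1] w 0.264 g 39.8
[-0.2105 -1.2873 -0.2879] [ 0.0003  0.0008 -0.0001]
[-0.2104 -1.2873 -0.2279] [ 0.0003  0.0008 -0.0001]
```

Emit:
carry_out([
  [0,0,-0.15,0,0,0],
  [0,0,-0.3,0,0,0],
  [-0.1,-0.64,-0.3,0,0,0],
  [-0.1,-0.64,-0.3,0,0,0],
  [-0.1,-0.64,-0.3,0,0,0],
  [-0.1,-0.64,-0.3,0,0,0],
  [-0.1,-0.64,-0.3,0,0,0],
])

```text
time_s: 15.12
ee_pos: [0.5828, 0.0282, 0.1538]
orientation: [0.0, 0.055, 0.998, -0.0]
force: [0.1, 0.9, -0.7]
width: 0.266
grip_force: 39.5
```

Emit:
carry_out([
  [-0.11,-0.647,0,0,0,0],
  [-0.11,-0.647,0,0,0,0],
  [-0.11,-0.647,0,0,0,0],
  [-0.11,-0.647,0,0,0,0],
  [-0.11,-0.647,0,0,0,0],
  [-0.11,-0.647,0,0,0,0],
  [-0.11,-0.647,0,0,0,0],
])

```text
time_s: 16.0
ee_pos: [0.5987, -0.2272, 0.1533]
orientation: [-0.001, 0.052, 0.999, 0.001]
force: [0.1, 0.8, -1.1]
width: 0.266
grip_force: 39.5
```

```bash
python3 mv.py .6 -.2297 .126 84
```

```text
t 16.0 p [ 0.5987 -0.2272  0.1533] F [ 0.1  0.8 -1.1] w 0.266 g 39.5
[-0.0041 -0.006   0.0684] [ 0.0005 -0.0006  0.0005]
```

Emit:
carry_out([
  [-0.003,-0.005,0.03,0,0,0],
  [-0.003,-0.005,0.06,0,0,0],
  [-0.003,-0.005,0.067,0,0,0],
  [-0.003,-0.005,0.067,0,0,0],
  [-0.003,-0.005,0.067,0,0,0],
])

```text
time_s: 16.62
ee_pos: [0.6003, -0.2321, 0.1271]
orientation: [0.0, 0.053, 0.999, -0.0]
force: [0.4, 0.0, -0.4]
width: 0.267
grip_force: 39.5
```

Emit:
carry_out([
  [0,0,0,0,0,0],
  [0,0,0,0,0,0],
  [0,0,0,0,0,0],
  [0,0,-0.07,0,0,0],
], claw=0.5)

```text
time_s: 17.12
ee_pos: [0.5984, -0.2311, 0.153]
orientation: [-0.003, 0.053, 0.999, 0.001]
force: [0.8, 0.4, 0.7]
width: 0.498
grip_force: 0.0
```

```bash
cat > jar.py <<'E'
from h import *
# bluish steel-grey pixels inside jar body seen by scene cam
im=env.read_camera('scene'); b=im.astype(int); u,v=proj('scene',[.6,-.2297,.04])[0].round().astype(int)
w=b[v-30:v+18,u-18:u+18]; g=w.mean(2)
print('jar px',u,v,'dark',[(int((g<t).sum())) for t in (90,110,130,150)])
cv2.imwrite(f"pics/jar{env.get_state()['time_s']:.0f}.png",cv2.resize(im[v-40:v+20,u-30:u+30],None,fx=8,fy=8))
E
python3 jar.py; python3 mv.py .5626 .229 .15 84
```

```text
jar px 221 288 dark [59, 116, 460, 663]
t 17.18 p [ 0.6013 -0.2326  0.1583] F [ 1.  -0.1  2.2] w 0.502 g 0.0
[0.2174 1.1375 0.0179] [-0.0006  0.0012 -0.0001]
```

Emit:
carry_out([
  [0.19,1.0,0.018,0,0,0],
  [0.19,1.0,0.018,0,0,0],
  [0.19,1.0,0.018,0,0,0],
  [0.19,1.0,0.018,0,0,0],
  [0.19,1.0,0.018,0,0,0],
  [0.19,1.0,0.018,0,0,0],
  [0.19,1.0,0.018,0,0,0],
], claw=0.47)

```text
time_s: 18.05
ee_pos: [0.5657, 0.1771, 0.1478]
orientation: [0.0, 0.051, 0.999, 0.0]
force: [0.5, 0.2, 0.0]
width: 0.469
grip_force: 0.0
```

Emit:
carry_out([
  [0.027,0.14,0,0,0,0],
  [0.027,0.14,0,0,0,0],
  [0.027,0.14,0,0,0,0],
])

```text
time_s: 18.42
ee_pos: [0.5615, 0.2306, 0.1476]
orientation: [0.0, 0.052, 0.999, -0.0]
force: [0.0, 0.5, 0.1]
width: 0.47
grip_force: 0.0
```

```bash
python3 jar.py; python3 mv.py .5626 .229 .036 84
python3 - <<'E'
from h import *
import glob
a=env.read_camera('top');b=env.read_camera('scene')
cv2.imwrite('pics/c9.png',np.vstack([np.hstack([crop(a,300,200,133,100,3),crop(b,180,240,133,100,3)]),np.hstack([crop(a,180,240,133,100,3),crop(b,335,185,133,100,3)])]))
E
```

```text
jar px 221 288 dark [75, 133, 566, 789]
t 18.48 p [0.5617 0.2299 0.1476] F [-0.4 -0.3  0.4] w 0.473 g 0.0
[-0.0025 -0.0019  0.2791] [-0.0001  0.     -0.0003]
```

View pics/c9.png

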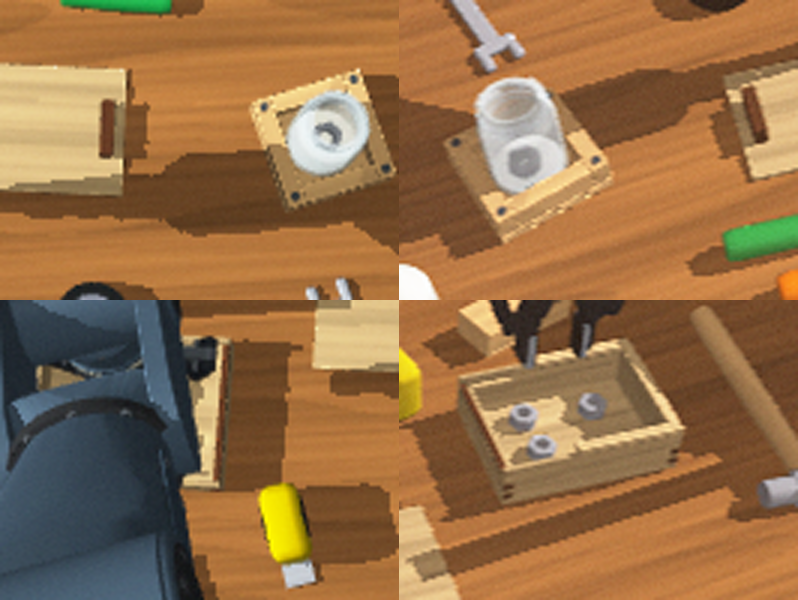

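Emit:
carry_out([
  [-0.002,-0.001,0.1,0,0,0],
  [-0.002,-0.001,0.2,0,0,0],
  [-0.002,-0.001,0.25,0,0,0],
  [-0.002,-0.001,0.275,0,0,0],
  [-0.002,-0.001,0.279,0,0,0],
  [-0.002,-0.001,0.279,0,0,0],
])

```text
time_s: 19.32
ee_pos: [0.5632, 0.2303, 0.0371]
orientation: [0.001, 0.053, 0.999, 0.0]
force: [-0.3, 0.2, -0.5]
width: 0.472
grip_force: 0.0
```

Emit:
carry_out([
  [0,0,0,0,0,0],
  [0,0,0,0,0,0],
  [0,0,0,0,0,0],
  [0,0,0,0,0,0],
  [0,0,0,0,0,0],
], claw=0)

```text
time_s: 19.95
ee_pos: [0.5632, 0.2304, 0.0376]
orientation: [0.001, 0.052, 0.999, 0.0]
force: [-0.6, 0.0, 5.9]
width: 0.284
grip_force: 39.1
```

```bash
python3 mv.py .6003 -.2315 .15 84; python3 tape.py
```

```text
t 19.95 p [0.5632 0.2304 0.0376] F [-0.6  0.   5.9] w 0.284 g 39.1
[-0.2139 -1.1386 -0.2814] [ 0.0002  0.0007 -0.0001]
n 326 centroid px 271.28 309.81 world [0.4492 0.1362] min yb [0.051  0.0511 0.0512] [-0.1342  0.051 ]
n 330 centroid px 274.41 314.2 world [0.4376 0.1288] min yb [0.0607 0.0609 0.061 ] [-0.1451  0.0607]
```

Emit:
carry_out([
  [0,0,-0.15,0,0,0],
  [0,0,-0.29,0,0,0],
  [-0.1,-0.57,-0.29,0,0,0],
  [-0.1,-0.57,-0.29,0,0,0],
  [-0.1,-0.57,-0.29,0,0,0],
  [-0.1,-0.57,-0.29,0,0,0],
])

```text
time_s: 20.75
ee_pos: [0.5783, -0.0033, 0.1525]
orientation: [0.0, 0.053, 0.999, -0.0]
force: [0.2, 0.1, -0.5]
width: 0.28
grip_force: 39.4
```

Emit:
carry_out([
  [-0.114,-0.568,0,0,0,0],
  [-0.114,-0.568,0,0,0,0],
  [-0.114,-0.568,0,0,0,0],
  [-0.114,-0.568,0,0,0,0],
  [-0.114,-0.568,0,0,0,0],
  [-0.114,-0.568,0,0,0,0],
])

```text
time_s: 21.5
ee_pos: [0.5991, -0.2309, 0.1518]
orientation: [-0.001, 0.053, 0.999, 0.001]
force: [0.1, 0.5, -0.8]
width: 0.285
grip_force: 39.4
```

```bash
python3 mv.py .6003 -.2315 .127 84
```

```text
t 21.5 p [ 0.5991 -0.2309  0.1518] F [ 0.1  0.5 -0.8] w 0.285 g 39.4
[-0.0033 -0.0014  0.0621] [ 0.0003 -0.0004 -0.0003]
```

Emit:
carry_out([
  [-0.002,0,0.03,0,0,0],
  [-0.002,0,0.055,0,0,0],
  [-0.002,0,0.062,0,0,0],
  [-0.002,0,0.062,0,0,0],
])

```text
time_s: 22.0
ee_pos: [0.6004, -0.231, 0.1267]
orientation: [-0.0, 0.052, 0.999, 0.0]
force: [0.2, -1.1, -0.6]
width: 0.28
grip_force: 39.4
```

Emit:
carry_out([
  [0,0,0,0,0,0],
  [0,0,0,0,0,0],
  [0,0,0,0,0,0],
  [0,0,-0.07,0,0,0],
], claw=0.47)

```text
time_s: 22.5
ee_pos: [0.5989, -0.2308, 0.1535]
orientation: [-0.002, 0.053, 0.999, 0.001]
force: [-0.7, -0.8, 0.4]
width: 0.471
grip_force: 0.0
```

```bash
python3 jar.py; python3 nuts.py; python3 mv.py .519 .232 .15 84
```

```text
jar px 221 288 dark [58, 123, 453, 677]
top [205, 279, 10, 10, 53] [209.6 283.4] world [0.531  0.2975] box [0.0346 0.0192]
top [231, 282, 9, 10, 48] [235.  286.3] world [0.5193 0.2311] box [-0.0327  0.0239]
scene [396, 217, 7, 8, 22] [398.7 220.6] world [0.5339 0.297 ] box [0.0344 0.0163]
scene [373, 220, 8, 8, 28] [376.5 223.2] world [0.5192 0.2339] box [-0.0299  0.0243]
t 22.65 p [ 0.6015 -0.2322  0.1569] F [ 0.2  0.6 -0.3] w 0.468 g 0.0
[0.3271 1.1325 0.014 ] [-0.0005  0.0012 -0.0002]
```

Emit:
carry_out([
  [0.28,1.0,0.014,0,0,0],
  [0.28,1.0,0.014,0,0,0],
  [0.28,1.0,0.014,0,0,0],
  [0.28,1.0,0.014,0,0,0],
  [0.28,1.0,0.014,0,0,0],
  [0.28,1.0,0.014,0,0,0],
  [0.28,1.0,0.014,0,0,0],
])

```text
time_s: 23.52
ee_pos: [0.5295, 0.1806, 0.1489]
orientation: [-0.001, 0.052, 0.999, -0.0]
force: [0.5, -0.2, -0.3]
width: 0.473
grip_force: 0.0
```

Emit:
carry_out([
  [0.047,0.133,0,0,0,0],
  [0.047,0.133,0,0,0,0],
  [0.047,0.133,0,0,0,0],
])

```text
time_s: 23.9
ee_pos: [0.5176, 0.2327, 0.1491]
orientation: [-0.0, 0.052, 0.999, -0.0]
force: [-0.3, -0.6, -0.2]
width: 0.468
grip_force: 0.0
```

```bash
python3 mv.py .5193 .232 .036 84; python3 jar.py
```

```text
t 23.9 p [0.5176 0.2327 0.1491] F [-0.3 -0.6 -0.2] w 0.468 g 0.0
[-0.0046 -0.0012  0.2828] [-0.0002 -0.0003  0.0002]
jar px 221 288 dark [284, 359, 577, 747]
```

Emit:
carry_out([
  [-0.003,-0.001,0.1,0,0,0],
  [-0.003,-0.001,0.2,0,0,0],
  [-0.003,-0.001,0.25,0,0,0],
  [-0.003,-0.001,0.278,0,0,0],
  [-0.003,-0.001,0.283,0,0,0],
  [-0.003,-0.001,0.283,0,0,0],
])

```text
time_s: 24.7
ee_pos: [0.5198, 0.2321, 0.0371]
orientation: [0.001, 0.053, 0.999, 0.0]
force: [-0.2, 0.6, -0.3]
width: 0.469
grip_force: 0.0
```

Emit:
carry_out([
  [0,0,0,0,0,0],
  [0,0,0,0,0,0],
  [0,0,0,0,0,0],
  [0,0,0,0,0,0],
  [0,0,0,0,0,0],
], claw=0)

```text
time_s: 25.32
ee_pos: [0.5199, 0.2324, 0.0377]
orientation: [0.001, 0.052, 0.999, 0.0]
force: [0.2, -1.4, 6.5]
width: 0.277
grip_force: 39.2
```

```bash
python3 mv.py .6003 -.2315 .15 84
```

```text
t 25.32 p [0.5199 0.2324 0.0377] F [ 0.2 -1.4  6.5] w 0.277 g 39.2
[-0.3218 -1.1324 -0.2805] [0.0001 0.0007 0.    ]
```

Emit:
carry_out([
  [0,0,-0.15,0,0,0],
  [0,0,-0.285,0,0,0],
  [-0.16,-0.57,-0.285,0,0,0],
  [-0.16,-0.57,-0.285,0,0,0],
  [-0.16,-0.57,-0.285,0,0,0],
  [-0.16,-0.57,-0.285,0,0,0],
])

```text
time_s: 26.08
ee_pos: [0.5591, -0.0033, 0.1508]
orientation: [0.0, 0.053, 0.999, -0.0]
force: [-0.3, -0.4, -0.2]
width: 0.278
grip_force: 39.4
```

Emit:
carry_out([
  [-0.162,-0.562,0,0,0,0],
  [-0.162,-0.562,0,0,0,0],
  [-0.162,-0.562,0,0,0,0],
  [-0.162,-0.562,0,0,0,0],
  [-0.162,-0.562,0,0,0,0],
  [-0.162,-0.562,0,0,0,0],
])

```text
time_s: 26.82
ee_pos: [0.5989, -0.2307, 0.1501]
orientation: [-0.001, 0.053, 0.999, 0.001]
force: [-0.2, -0.6, -0.4]
width: 0.282
grip_force: 39.4
```

```bash
python3 mv.py .6003 -.2315 .127 84
```

```text
t 26.82 p [ 0.5989 -0.2307  0.1501] F [-0.2 -0.6 -0.4] w 0.282 g 39.4
[-0.0037 -0.0017  0.0577] [ 0.0004 -0.0005 -0.0003]
```

Emit:
carry_out([
  [-0.002,0,0.03,0,0,0],
  [-0.002,0,0.053,0,0,0],
  [-0.002,0,0.058,0,0,0],
  [-0.002,0,0.058,0,0,0],
])

```text
time_s: 27.32
ee_pos: [0.6004, -0.231, 0.1269]
orientation: [-0.0, 0.052, 0.999, 0.0]
force: [0.5, -0.4, -0.3]
width: 0.284
grip_force: 39.4
```

Emit:
carry_out([
  [0,0,0,0,0,0],
  [0,0,0,0,0,0],
  [0,0,0,0,0,0],
  [0,0,-0.07,0,0,0],
], claw=0.47)

```text
time_s: 27.82
ee_pos: [0.5989, -0.2308, 0.1534]
orientation: [-0.002, 0.053, 0.999, 0.001]
force: [0.6, 0.2, 0.6]
width: 0.47
grip_force: 0.0
```

```bash
python3 jar.py; python3 nuts.py; python3 mv.py .531 .2973 .15 84
```

```text
jar px 221 288 dark [60, 122, 461, 679]
top [205, 279, 10, 10, 54] [209.6 283.3] world [0.5311 0.2974] box [0.0345 0.0191]
scene [396, 217, 4, 5, 13] [397.5 219.1] world [0.5273 0.2968] box [0.0335 0.0229]
t 27.98 p [ 0.6015 -0.2322  0.1569] F [ 0.3 -0.1  0.2] w 0.469 g 0.0
[0.3144 1.2979 0.0138] [-0.0005  0.0011 -0.0002]
```

Emit:
carry_out([
  [0.24,1.0,0.014,0,0,0],
  [0.24,1.0,0.014,0,0,0],
  [0.24,1.0,0.014,0,0,0],
  [0.24,1.0,0.014,0,0,0],
  [0.24,1.0,0.014,0,0,0],
  [0.24,1.0,0.014,0,0,0],
  [0.24,1.0,0.014,0,0,0],
])

```text
time_s: 28.85
ee_pos: [0.5455, 0.1791, 0.1489]
orientation: [-0.001, 0.051, 0.999, 0.0]
force: [0.9, -0.7, 0.1]
width: 0.472
grip_force: 0.0
```

Emit:
carry_out([
  [0.074,0.298,0,0,0,0],
  [0.074,0.298,0,0,0,0],
  [0.074,0.298,0,0,0,0],
  [0.074,0.298,0,0,0,0],
])

```text
time_s: 29.35
ee_pos: [0.5295, 0.2976, 0.1489]
orientation: [-0.001, 0.052, 0.999, -0.001]
force: [-0.9, -0.8, -0.5]
width: 0.473
grip_force: 0.0
```

```bash
python3 mv.py .531 .2973 .036 84; python3 jar.py
```

```text
t 29.35 p [0.5295 0.2976 0.1489] F [-0.9 -0.8 -0.5] w 0.473 g 0.0
[-4.300e-03 -1.000e-04  2.823e-01] [-0.0004 -0.0004  0.0002]
jar px 221 288 dark [305, 375, 609, 809]
```

Emit:
carry_out([
  [-0.003,0,0.1,0,0,0],
  [-0.003,0,0.2,0,0,0],
  [-0.003,0,0.25,0,0,0],
  [-0.003,0,0.277,0,0,0],
  [-0.003,0,0.282,0,0,0],
  [-0.003,0,0.282,0,0,0],
])

```text
time_s: 30.15
ee_pos: [0.5321, 0.298, 0.0378]
orientation: [0.001, 0.053, 0.999, 0.0]
force: [0.2, 0.6, 0.2]
width: 0.468
grip_force: 0.0
```

Emit:
carry_out([
  [0,0,0,0,0,0],
  [0,0,0,0,0,0],
  [0,0,0,0,0,0],
  [0,0,0,0,0,0],
  [0,0,0,0,0,0],
], claw=0)

```text
time_s: 30.78
ee_pos: [0.532, 0.2982, 0.0383]
orientation: [0.001, 0.052, 0.999, 0.0]
force: [-0.5, -0.1, 6.5]
width: 0.275
grip_force: 39.1
```

```bash
python3 mv.py .6003 -.2315 .15 84
```

```text
t 30.77 p [0.532  0.2982 0.0383] F [-0.5 -0.1  6.5] w 0.275 g 39.1
[-0.3089 -1.2988 -0.2796] [ 0.0003  0.0007 -0.    ]
```

Emit:
carry_out([
  [0,0,-0.15,0,0,0],
  [0,0,-0.285,0,0,0],
  [-0.15,-0.65,-0.285,0,0,0],
  [-0.15,-0.65,-0.285,0,0,0],
  [-0.15,-0.65,-0.285,0,0,0],
  [-0.15,-0.65,-0.285,0,0,0],
  [-0.15,-0.65,-0.285,0,0,0],
])

```text
time_s: 31.65
ee_pos: [0.5643, 0.0294, 0.1512]
orientation: [0.001, 0.055, 0.998, -0.0]
force: [-0.2, -0.9, -0.9]
width: 0.279
grip_force: 39.3
```

Emit:
carry_out([
  [-0.159,-0.649,0,0,0,0],
  [-0.159,-0.649,0,0,0,0],
  [-0.159,-0.649,0,0,0,0],
  [-0.159,-0.649,0,0,0,0],
  [-0.159,-0.649,0,0,0,0],
  [-0.159,-0.649,0,0,0,0],
  [-0.159,-0.649,0,0,0,0],
])

```text
time_s: 32.52
ee_pos: [0.5991, -0.2293, 0.1506]
orientation: [-0.001, 0.052, 0.999, 0.001]
force: [0.1, -0.1, 0.0]
width: 0.276
grip_force: 39.4
```

```bash
python3 mv.py .6003 -.2315 .127 84
```

```text
t 32.52 p [ 0.5991 -0.2293  0.1506] F [ 0.1 -0.1  0. ] w 0.276 g 39.4
[-0.0038 -0.0053  0.0589] [ 0.0005 -0.0006  0.0004]
```

Emit:
carry_out([
  [-0.002,-0.003,0.03,0,0,0],
  [-0.002,-0.003,0.053,0,0,0],
  [-0.002,-0.003,0.059,0,0,0],
  [-0.002,-0.003,0.059,0,0,0],
])

```text
time_s: 33.02
ee_pos: [0.6002, -0.2328, 0.1268]
orientation: [-0.0, 0.052, 0.999, 0.0]
force: [0.9, 0.8, 0.0]
width: 0.276
grip_force: 39.4
```

Emit:
carry_out([
  [0,0,0,0,0,0],
  [0,0,0,0,0,0],
  [0,0,0,0,0,0],
  [0,0,-0.07,0,0,0],
  [0,0.2,-0.2,0,0,0],
  [0,0.3,-0.2,0,0,0],
], claw=1)

```text
time_s: 33.78
ee_pos: [0.6134, -0.1214, 0.2077]
orientation: [0.002, 0.054, 0.999, -0.001]
force: [0.5, 0.1, -0.3]
width: 1.006
grip_force: 0.0
```

```bash
cat > cap.py <<'E'
from h import *
def cap(z=.024):
    for n in('top','scene'):
        im=env.read_camera(n); g=cv2.cvtColor(im,cv2.COLOR_BGR2HSV)
        p=proj(n,[.452,-.015,z])[0]
        m=((g[...,1]<70)&(g[...,2]>80)).astype(np.uint8); k,l,st,c=cv2.connectedComponentsWithStats(m)
        for i in range(1,k):
            if np.hypot(*(c[i]-p))<45 and 40<st[i,4]<400: print(n,st[i].tolist(),onz(n,*c[i],z).round(4))
if __name__=='__main__': cap()
E
python3 cap.py; python3 nuts.py; python3 jar.py; python3 mv.py .452 -.015 .1 0
python3 - <<'E'
from h import *
a=env.read_camera('top');b=env.read_camera('scene')
cv2.imwrite('pics/c10.png',np.vstack([np.hstack([cv2.resize(a,(400,300)),cv2.resize(b,(400,300))]),np.hstack([crop(a,310,220,133,100,3),crop(b,180,240,133,100,3)])[:, :798].copy() if 0 else cv2.resize(np.hstack([crop(a,310,220,133,100,3),crop(b,180,240,133,100,3)]),(800,300))]))
E
```

```text
scene [278, 219, 17, 16, 148] [ 0.4501 -0.0142  0.024 ]
top [229, 268, 25, 32, 503] [243.4 286. ] world [0.5189 0.209 ] box [-0.0547  0.022 ]
jar px 221 288 dark [37, 92, 501, 714]
t 34.02 p [ 0.6122 -0.1209  0.2055] F [-0.4 -0.3 -0. ] w 1.002 g 0.0
[0.4259 0.2219 0.2636] [-1.000e-04  3.000e-04  4.669e-01]
```

View pics/c10.png

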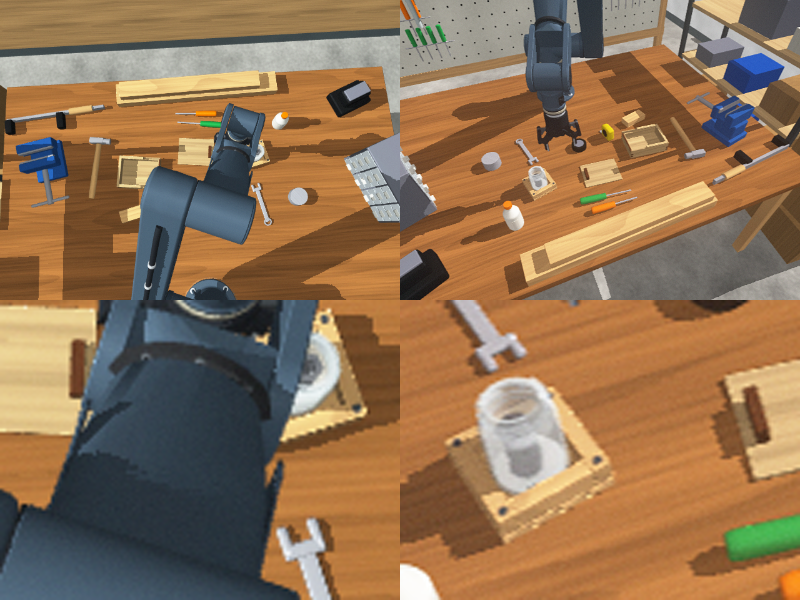

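Run:
```python
from h import *
Q=lambda x,y:(310+(x+.5)/400*133-.5,215+(y+.5)/3-.5); S2=lambda x,y:(190+(x+.5)/400*133-.5,210+(y+.5)/3-.5)
for n,pts in(('top',[Q(325,35),Q(357,123),Q(266,151),Q(235,61)]),('scene',[S2(27,233),S2(168,250),S2(120,185)])):
    g=cv2.cvtColor(cv2.imread(f'pics/{n}0.png'),cv2.COLOR_BGR2GRAY).astype(float); W=[]
    for u,v in pts:
        u0,v0=int(round(u)),int(round(v)); w=g[v0-2:v0+3,u0-2:u0+3]; k=np.clip(np.median(w)-15-w,0,None)
        yy,xx=np.mgrid[v0-2:v0+3,u0-2:u0+3]; q=((k*xx).sum()/k.sum(),(k*yy).sum()/k.sum()); W.append(onz(n,*q,.03)); print(n,np.round([u,v],1),np.round(q,2),W[-1].round(4))
    W=np.array(W); print('diag mid',(W[0]+W[1 if n=='scene' else 2])/2, 'mean',W.mean(0) if n=='top' else '', 'sides',np.linalg.norm(np.diff(W,axis=0),axis=1))
    # rim: white pixels ring bounding ellipse near projected rim
    p=proj(n,[.6,-.23,.096])[0]; print('rim px',p)
```

```text
top [417.7 226.3] [417.67 225.82] [ 0.6505 -0.2609  0.03  ]
top [428.4 255.7] [428.04 255.29] [ 0.5695 -0.2806  0.03  ]
top [398.1 265. ] [397.97 264.98] [ 0.5484 -0.1992  0.03  ]
top [387.8 235. ] [387.57 235.16] [ 0.6299 -0.1788  0.03  ]
diag mid [ 0.59946965 -0.23007821  0.03      ] mean [ 0.59957855 -0.22987705  0.03      ] sides [0.0833639  0.08403608 0.08397944]
rim px [412.08636967 239.88460208]
scene [198.6 287.3] [198.59 287.44] [ 0.5693 -0.2801  0.03  ]
scene [245.5 293. ] [245.21 292.92] [ 0.6295 -0.1778  0.03  ]
scene [229.6 271.3] [231.07 270.14] [ 0.5455 -0.1924  0.03  ]
diag mid [ 0.59938178 -0.22894932  0.03      ] mean  sides [0.11870773 0.08527089]
rim px [216.40917303 273.27654767]
```

```bash
python3 mv.py .4521 -.015 .12 -20
```

```text
t 34.12 p [ 0.6119 -0.1221  0.2049] F [ 0.3  0.3 -0.1] w 1.001 g 0.0
[0.4256 0.2237 0.2125] [-2.000e-04 -1.000e-04  5.773e-01]
```

Emit:
carry_out([
  [0.426,0.224,0.05,0,0,0.577],
  [0.426,0.224,0.05,0,0,0.577],
  [0.426,0.224,0.05,0,0,0.577],
  [0.426,0.224,0.05,0,0,0.577],
  [0.426,0.224,0.05,0,0,0.577],
  [0.426,0.224,0.05,0,0,0.577],
  [0.426,0.224,0.05,0,0,0.577],
  [0.426,0.224,0.05,0,0,0.577],
])

```text
time_s: 35.12
ee_pos: [0.4522, -0.0153, 0.185]
orientation: [-0.0, 0.722, 0.692, -0.0]
force: [-0.6, 1.4, 0.4]
width: 1.0
grip_force: 0.0
```

```bash
python3 mv.py .4521 -.015 .12 -20; python3 cap.py
```

```text
t 35.12 p [ 0.4522 -0.0153  0.185 ] F [-0.6  1.4  0.4] w 1.0 g 0.0
[ 0.0008 -0.0002  0.1625] [-0.0002  0.      0.0974]
scene [278, 224, 17, 11, 149] [ 0.452  -0.0146  0.024 ]
```

Emit:
carry_out([
  [0,0,0.1,0,0,0.0974],
  [0,0,0.16,0,0,0.0974],
  [0,0,0.25,0,0,0.0974],
  [0,0,0.32,0,0,0.0974],
  [0,0,0.36,0,0,0.0974],
  [0,0,0.38,0,0,0.0974],
  [0,0,0.385,0,0,0.0974],
  [0,0,0.385,0,0,0.0974],
])

```text
time_s: 36.22
ee_pos: [0.4524, -0.0142, 0.0317]
orientation: [0.0, 0.817, 0.577, 0.0]
force: [-0.2, -0.3, 0.3]
width: 1.003
grip_force: 0.0
```

```bash
python3 mv.py .4521 -.015 .028 -20
python3 - <<'E'
from h import *
b=env.read_camera('scene'); cv2.imwrite('pics/grip.png',crop(b,250,190,75,75,8))
E
```

```text
t 36.23 p [ 0.4524 -0.0142  0.0317] F [-0.2 -0.3  0.3] w 1.003 g 0.0
[-0.0021 -0.0001  0.0093] [ 0.0003 -0.      0.0029]
```

Emit:
carry_out([
  [-0.002,0,0.005,0,0,0.003],
  [-0.002,0,0.009,0,0,0.003],
  [-0.002,0,0.009,0,0,0.003],
])

```text
time_s: 36.65
ee_pos: [0.4519, -0.0147, 0.0278]
orientation: [0.0, 0.819, 0.573, 0.0]
force: [0.2, -0.0, 0.0]
width: 1.0
grip_force: 0.0
```

Emit:
carry_out([
  [0,0,0,0,0,0],
  [0,0,0,0,0,0],
  [0,0,0,0,0,0],
  [0,0,0,0,0,0],
], claw=0, newtons=60)

```text
time_s: 37.15
ee_pos: [0.4518, -0.0147, 0.0285]
orientation: [0.0, 0.819, 0.573, 0.0]
force: [0.3, -0.2, 6.7]
width: 0.735
grip_force: 63.5
```

```bash
python3 mv.py .4521 -.015 .028 -20 .5995 -.2295 .15 -20
```

```text
t 37.15 p [ 0.4518 -0.0147  0.0285] F [ 0.3 -0.2  6.7] w 0.735 g 63.5
[-0.0005  0.0009  0.0012] [ 0.0002 -0.     -0.0002]
[-0.378   0.531  -0.3036] [ 0.0002 -0.     -0.0002]
```

Emit:
carry_out([
  [0,0,-0.15,0,0,0],
  [0,0,-0.29,0,0,0],
  [-0.378,0.531,-0.304,0,0,0],
  [-0.378,0.531,-0.304,0,0,0],
  [-0.378,0.531,-0.304,0,0,0],
  [-0.378,0.531,-0.304,0,0,0],
  [-0.378,0.531,-0.304,0,0,0],
  [-0.378,0.531,-0.304,0,0,0],
])

```text
time_s: 38.15
ee_pos: [0.5989, -0.2296, 0.1487]
orientation: [-0.001, 0.82, 0.573, -0.0]
force: [-0.0, 0.4, 0.5]
width: 0.734
grip_force: 65.8
```

Emit:
carry_out([
  [0,0,0,0,0,0],
])

```text
time_s: 38.28
ee_pos: [0.598, -0.2276, 0.1488]
orientation: [-0.002, 0.819, 0.574, -0.001]
force: [-0.1, -0.4, 0.3]
width: 0.733
grip_force: 65.8
```

```bash
python3 mv.py .5995 -.2295 .127 -20
python3 - <<'E'
from h import *
for n in('top','scene'):
    im=env.read_camera(n); cv2.imwrite(f'pics/{n}_cap.png',im)
s=env.get_state(); print(s['ee_pos'])
E
```

```text
t 38.27 p [ 0.598  -0.2276  0.1488] F [-0.1 -0.4  0.3] w 0.733 g 65.8
[-0.0033  0.0053  0.0544] [-0.0011 -0.0003  0.0001]
[ 0.59850497 -0.2277246   0.14922086]
```

Emit:
carry_out([
  [-0.002,0.004,0,0,0,0],
  [-0.002,0.004,0.03,0,0,0],
  [-0.002,0.004,0.055,0,0,0],
  [-0.002,0.004,0.062,0,0,0],
  [-0.002,0.004,0.062,0,0,0],
])

```text
time_s: 39.0
ee_pos: [0.6005, -0.2307, 0.1239]
orientation: [-0.001, 0.819, 0.573, -0.0]
force: [-0.1, -0.9, 0.3]
width: 0.734
grip_force: 65.8
```

```bash
python3 mv.py .5995 -.2295 .1215 -20
```

```text
t 39.0 p [ 0.6005 -0.2307  0.1239] F [-0.1 -0.9  0.3] w 0.734 g 65.8
[ 0.002  -0.0035  0.006 ] [-0.0004 -0.0001 -0.0002]
```

Emit:
carry_out([
  [0.002,-0.003,0,0,0,0],
  [0.002,-0.003,0.0025,0,0,0],
  [0.002,-0.003,0.005,0,0,0],
  [0.002,-0.003,0.005,0,0,0],
])

```text
time_s: 39.5
ee_pos: [0.5999, -0.2297, 0.1226]
orientation: [0.0, 0.819, 0.573, 0.0]
force: [-0.0, -0.6, -1.1]
width: 0.735
grip_force: 65.8
```

Emit:
carry_out([
  [0,0,0.0025,0,0,0],
  [0,0,0.005,0,0,0],
  [0,0,0.005,0,0,0],
])

```text
time_s: 39.88
ee_pos: [0.5998, -0.2296, 0.1204]
orientation: [-0.0, 0.819, 0.573, -0.0]
force: [-0.8, 0.1, -0.2]
width: 0.732
grip_force: 65.8
```

Emit:
carry_out([
  [0,0,0.0025,0,0,0],
  [0,0,0.005,0,0,0],
  [0,0,0.005,0,0,0],
])

```text
time_s: 40.25
ee_pos: [0.6, -0.2297, 0.1199]
orientation: [0.0, 0.819, 0.573, 0.0]
force: [-2.3, 0.4, 6.3]
width: 0.731
grip_force: 66.5
```

Emit:
carry_out([
  [0,0,0.0025,0,0,0],
  [0,0,0.0025,0,0,0],
])

```text
time_s: 40.5
ee_pos: [0.6, -0.2297, 0.1198]
orientation: [0.0, 0.819, 0.573, 0.0]
force: [-3.9, 2.0, 11.2]
width: 0.735
grip_force: 66.9
```

Emit:
carry_out([
  [0,0,0,0,0,-0.03],
  [0,0,0,0,0,-0.06],
  [0,0,0,0,0,-0.09],
  [0,0,0,0,0,-0.11],
  [0,0,0,0,0,-0.11],
])

```text
time_s: 41.12
ee_pos: [0.6011, -0.2294, 0.1208]
orientation: [0.001, 0.708, 0.706, 0.001]
force: [-0.7, 3.9, 13.6]
width: 0.732
grip_force: 67.2
```

Emit:
carry_out([
  [0,0,0,0,0,-0.03],
  [0,0,0,0,0,-0.055],
  [0,0,0,0,0,-0.055],
])

```text
time_s: 41.5
ee_pos: [0.6012, -0.2296, 0.1207]
orientation: [0.002, 0.645, 0.764, 0.001]
force: [-1.7, 3.8, 13.3]
width: 0.736
grip_force: 67.1
```

Emit:
carry_out([
  [0,0,0,0,0,-0.03],
  [0,0,0,0,0,-0.055],
  [0,0,0,0,0,-0.055],
])

```text
time_s: 41.88
ee_pos: [0.6015, -0.2292, 0.1195]
orientation: [0.002, 0.577, 0.817, 0.001]
force: [1.1, 2.2, 7.0]
width: 0.733
grip_force: 66.5
```

Emit:
carry_out([
  [0,0,0,0,0,-0.03],
  [0,0,0,0,0,-0.055],
  [0,0,0,0,0,-0.055],
])

```text
time_s: 42.25
ee_pos: [0.6, -0.2296, 0.1176]
orientation: [0.0, 0.504, 0.863, -0.0]
force: [-0.1, 0.4, 0.1]
width: 0.734
grip_force: 65.9
```

Emit:
carry_out([
  [0,0,0.0025,0,0,0],
  [0,0,0.005,0,0,0],
  [0,0,0.0065,0,0,0],
  [0,0,0.0065,0,0,0],
])

```text
time_s: 42.75
ee_pos: [0.6, -0.2298, 0.1159]
orientation: [0.0, 0.504, 0.864, -0.0]
force: [-1.3, 0.7, 5.4]
width: 0.736
grip_force: 66.3
```

Emit:
carry_out([
  [0,0,0.0025,0,0,0],
  [0,0,0.004,0,0,0],
  [0,0,0.004,0,0,0],
])

```text
time_s: 43.12
ee_pos: [0.6001, -0.2298, 0.1157]
orientation: [0.0, 0.504, 0.864, -0.0]
force: [-4.1, 2.4, 12.2]
width: 0.734
grip_force: 67.0
```

Emit:
carry_out([
  [0,0,0,0,0,0.04],
  [0,0,0.001,0,0,0.08],
  [0,0,0.002,0,0,0.12],
  [0,0,0.003,0,0,0.15],
  [0,0,0.003,0,0,0.15],
])

```text
time_s: 43.75
ee_pos: [0.5999, -0.2309, 0.1141]
orientation: [0.001, 0.692, 0.722, -0.001]
force: [-3.5, -1.6, 9.2]
width: 0.734
grip_force: 66.8
```

```bash
cat > st.py <<'E'
from h import *
s=env.get_state(); q=s['orientation']; M=R.from_quat([*q[1:],q[0]]); y=M.apply([0,1,0])
print(round(s['time_s'],2),s['ee_pos'].round(4),'phi',np.degrees(np.arctan2(y[1],y[0])).round(1),'q6',s['q'][5].round(2),'F',s['force'].round(1),'T',s['torque'].round(2),'w',s['width'].round(3),'g',s['grip_force'].round(1))
E
python3 st.py
```

```text
Traceback (most recent call last):
  File "st.py", line 3, in <module>
    print(round(s['time_s'],2),s['ee_pos'].round(4),'phi',np.degrees(np.arctan2(y[1],y[0])).round(1),'q6',s['q'][5].round(2),'F',s['force'].round(1),'T',s['torque'].round(2),'w',s['width'].round(3),'g',s['grip_force'].round(1))
                                                                                                                                                                                  ^^^^^^^^^^^^^^^^
AttributeError: 'float' object has no attribute 'round'
```

Emit:
carry_out([
  [0,0,0.001,0,0,0.05],
  [0,0,0.002,0,0,0.1],
  [0,0,0.003,0,0,0.15],
  [0,0,0.0045,0,0,0.2],
  [0,0,0.0055,0,0,0.22],
  [0,0,0.0055,0,0,0.22],
])

```text
time_s: 44.5
ee_pos: [0.6005, -0.2306, 0.1118]
orientation: [0.001, 0.896, 0.445, 0.0]
force: [-1.4, -0.2, 8.1]
width: 0.736
grip_force: 66.7
```

```bash
sed -i "s/s\['width'\].round(3)/round(s['width'],3)/;s/s\['grip_force'\].round(1)/round(s['grip_force'],1)/" st.py; python3 st.py
```

```text
44.5 [ 0.6005 -0.2306  0.1118] phi -37.2 q6 0.11 F [-1.4 -0.2  8.1] T [-0.03  0.43 -0.09] w 0.736 g 66.7
```

Emit:
carry_out([
  [0,0,0.001,0,0,0.04],
  [0,0,0.002,0,0,0.08],
  [0,0,0.003,0,0,0.11],
  [0,0,0.003,0,0,0.13],
  [0,0,0.003,0,0,0.13],
], newtons=100)

```text
time_s: 45.12
ee_pos: [0.601, -0.2313, 0.1111]
orientation: [0.002, 0.967, 0.254, 0.001]
force: [-0.7, -2.5, 10.1]
width: 0.722
grip_force: 106.5
```

```bash
python3 st.py
```

```text
45.12 [ 0.601  -0.2313  0.1111] phi -60.6 q6 0.52 F [-0.7 -2.5 10.1] T [-0.18  0.33 -0.13] w 0.722 g 106.5
```

Emit:
carry_out([
  [0,0,0,0,0,0.03],
  [0,0,0,0,0,0.055],
  [0,0,0,0,0,0.055],
])

```text
time_s: 45.5
ee_pos: [0.6005, -0.2312, 0.111]
orientation: [0.002, 0.986, 0.169, 0.001]
force: [-2.3, -1.3, 10.2]
width: 0.722
grip_force: 106.5
```

```bash
python3 st.py
```

```text
45.5 [ 0.6005 -0.2312  0.111 ] phi -70.5 q6 0.69 F [-2.3 -1.3 10.2] T [-0.12  0.53 -0.04] w 0.722 g 106.5
```

Emit:
carry_out([
  [0,0,0,0,0,0.03],
  [0,0,0,0,0,0.045],
  [0,0,0,0,0,0.045],
])

```text
time_s: 45.88
ee_pos: [0.6, -0.2303, 0.111]
orientation: [0.001, 0.995, 0.1, 0.0]
force: [-2.9, 0.3, 11.0]
width: 0.72
grip_force: 106.6
```

```bash
python3 st.py
```

```text
45.88 [ 0.6    -0.2303  0.111 ] phi -78.6 q6 0.83 F [-2.9  0.3 11. ] T [ 0.16  0.58 -0.04] w 0.72 g 106.6
```

Emit:
carry_out([
  [0,0,0,0,0,0.03],
  [0,0,0,0,0,0.05],
  [0,0,0,0,0,0.05],
])

```text
time_s: 46.25
ee_pos: [0.6005, -0.231, 0.1111]
orientation: [0.002, 1.0, 0.024, 0.001]
force: [-1.9, -1.5, 6.7]
width: 0.72
grip_force: 107.8
```

```bash
python3 st.py
```

```text
46.25 [ 0.6005 -0.231   0.1111] phi -87.3 q6 0.99 F [-1.9 -1.5  6.7] T [-0.17  0.39  0.83] w 0.72 g 107.8
```

Emit:
carry_out([
  [0,0,0,0,0,0.01],
  [0,0,0,0,0,0.015],
  [0,0,0,0,0,0.015],
])

```text
time_s: 46.62
ee_pos: [0.6005, -0.2318, 0.1111]
orientation: [0.003, 1.0, 0.003, 0.0]
force: [-3.2, -2.9, 9.5]
width: 0.722
grip_force: 108.2
```

```bash
python3 st.py
```

```text
46.62 [ 0.6005 -0.2318  0.1111] phi -89.7 q6 1.03 F [-3.2 -2.9  9.5] T [-0.37  0.5   1.89] w 0.722 g 108.2
```

Emit:
carry_out([
  [0,0,0,0,0,0],
  [0,0,0,0,0,0],
  [0,0,0,0,0,0],
  [0,0,-0.06,0,0,0],
  [0,0,-0.2,0,0,0],
  [0,0,-0.3,0,0,0],
  [0,0,-0.3,0,0,0],
], claw=1)

```text
time_s: 47.5
ee_pos: [0.6021, -0.2306, 0.2328]
orientation: [0.002, 1.0, -0.002, 0.004]
force: [-0.1, 0.6, 0.0]
width: 1.002
grip_force: 0.0
```

```bash
python3 st.py; python3 mv.py .6188 -.039 .19 84
python3 - <<'E'
from h import *
b=env.read_camera('scene'); cv2.imwrite('pics/scene_capped.png',b)
g=cv2.cvtColor(b,cv2.COLOR_BGR2HSV); p=proj('scene',[[.5995,-.2295,.106]])[0]; print(p)
m=((g[...,1]<70)&(g[...,2]>80)).astype(np.uint8); k,l,st,c=cv2.connectedComponentsWithStats(m)
for i in range(1,k):
    if np.hypot(*(c[i]-p))<15 and st[i,4]>30: print(st[i],c[i],onz('scene',*c[i],.106))
E
```

```text
47.5 [ 0.6021 -0.2306  0.2328] phi -90.3 q6 1.04 F [-0.1  0.6  0. ] T [-0.02  0.   -0.09] w 1.002 g 0.0
t 47.5 p [ 0.6021 -0.2306  0.2328] F [-0.1  0.6  0. ] w 1.002 g 0.0
[ 0.039  -0.4796  0.1054] [ 0.0037  0.0017 -0.9681]
[215.78104357 270.31687697]
[205 263  20  15 232] [214.59482759 270.0862069 ] [ 0.59774894 -0.23191402  0.106     ]
```

```bash
python3 mv.py .6207 -.0392 .1 -96
```

```text
t 47.55 p [ 0.6006 -0.2299  0.2303] F [-0.3 -0.3 -0.6] w 1.001 g 0.0
[ 0.0471 -0.4773  0.3253] [ 0.0004 -0.001   0.0319]
```

Emit:
carry_out([
  [0.047,-0.477,0.1,0,0,0.032],
  [0.047,-0.477,0.1,0,0,0.032],
  [0.047,-0.477,0.1,0,0,0.032],
  [0.047,-0.477,0.1,0,0,0.032],
  [0.047,-0.477,0.325,0,0,0.032],
  [0.047,-0.477,0.325,0,0,0.032],
  [0.047,-0.477,0.325,0,0,0.032],
], claw=0.4)

```text
time_s: 48.42
ee_pos: [0.617, -0.0391, 0.0952]
orientation: [-0.001, 0.999, -0.053, -0.004]
force: [1.0, 0.0, -0.4]
width: 0.397
grip_force: 0.0
```

Emit:
carry_out([
  [0,0,0,0,0,0],
])

```text
time_s: 48.55
ee_pos: [0.6201, -0.0398, 0.0992]
orientation: [0.0, 0.999, -0.053, 0.0]
force: [1.2, 0.2, 0.3]
width: 0.402
grip_force: 0.0
```

```bash
python3 mv.py .6207 -.0392 .034 -96
python3 - <<'E'
from h import *
# lid bar position from scene: dark red-brown blob near expected
b=env.read_camera('scene'); cv2.imwrite('pics/lidbar.png',crop(b,220,200,133,100,6))
a=env.read_camera('top'); print([a[int(v),int(u)].tolist() for u,v in proj('top',[[.6207,-.0392,.023]])])
E
```

```text
t 48.55 p [ 0.6201 -0.0398  0.0992] F [1.2 0.2 0.3] w 0.402 g 0.0
[ 0.0013 -0.0016  0.163 ] [ 0.0001 -0.0003 -0.0003]
[[60, 49, 40]]
```

Emit:
carry_out([
  [0.001,-0.001,0.08,0,0,0],
  [0.001,-0.001,0.13,0,0,0],
  [0.001,-0.001,0.155,0,0,0],
  [0.001,-0.001,0.165,0,0,0],
  [0.001,-0.001,0.165,0,0,0],
])

```text
time_s: 49.28
ee_pos: [0.6202, -0.0386, 0.033]
orientation: [0.0, 0.999, -0.052, 0.0]
force: [-0.8, -0.1, -0.1]
width: 0.397
grip_force: 0.0
```

Emit:
carry_out([
  [0,0,0,0,0,0],
  [0,0,0,0,0,0],
  [0,0,0,0,0,0],
  [0,0,0,0,0,0],
], claw=0, newtons=60)

```text
time_s: 49.78
ee_pos: [0.6206, -0.0387, 0.0337]
orientation: [0.0, 0.999, -0.052, 0.001]
force: [-0.4, -0.4, 5.8]
width: 0.119
grip_force: 61.8
```

```bash
python3 st.py; python3 mv.py .5307 .1006 .09 -96 .5307 .1006 .0695 -96
```

```text
49.77 [ 0.6206 -0.0387  0.0337] phi -96.0 q6 1.43 F [-0.4 -0.4  5.8] T [0.05 0.14 0.02] w 0.119 g 61.8
t 49.77 p [ 0.6206 -0.0387  0.0337] F [-0.4 -0.4  5.8] w 0.119 g 61.8
[-0.2596 -0.3228 -0.1413] [ 0.     -0.0005 -0.    ]
[-0.2597 -0.3228 -0.09  ] [ 0.     -0.0005 -0.    ]
```

Emit:
carry_out([
  [0,0,-0.08,0,0,0],
  [0,0,-0.145,0,0,0],
  [-0.08,-0.1,-0.145,0,0,0],
  [-0.17,-0.2,-0.145,0,0,0],
  [-0.24,-0.29,-0.145,0,0,0],
  [-0.26,-0.32,-0.145,0,0,0],
  [-0.26,-0.32,-0.145,0,0,0],
])

```text
time_s: 50.65
ee_pos: [0.5302, 0.1, 0.0908]
orientation: [0.0, 0.999, -0.051, 0.0]
force: [1.4, -0.6, -0.6]
width: 0.123
grip_force: 61.0
```

Emit:
carry_out([
  [0,0,0,0,0,0],
])

```text
time_s: 50.78
ee_pos: [0.5312, 0.0986, 0.0907]
orientation: [0.0, 0.999, -0.053, 0.001]
force: [0.4, 0.6, -0.5]
width: 0.121
grip_force: 61.0
```

```bash
python3 st.py; python3 mv.py .5301 .1006 .0717 -96
python3 - <<'E'
from h import *
b=env.read_camera('scene'); cv2.imwrite('pics/in.png',crop(b,310,170,133,100,6))
E
```

```text
50.77 [0.5312 0.0986 0.0907] phi -96.1 q6 1.65 F [ 0.4  0.6 -0.5] T [-0.04 -0.01 -0.04] w 0.121 g 61.0
t 50.77 p [0.5312 0.0986 0.0907] F [ 0.4  0.6 -0.5] w 0.121 g 61.0
[-0.0034 -0.0047  0.0476] [ 0.     -0.0004 -0.0003]
```

View pics/in.png

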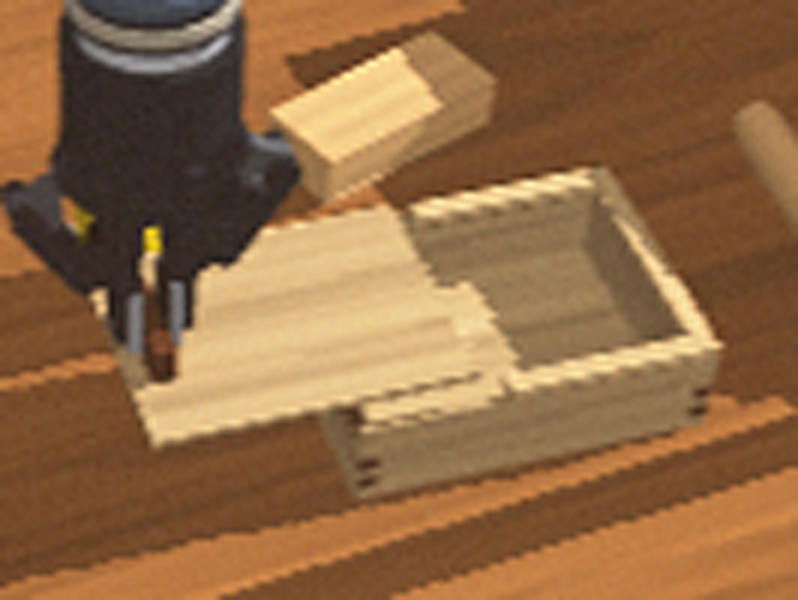

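Emit:
carry_out([
  [-0.003,-0.002,0.015,0,0,0],
  [-0.003,-0.002,0.03,0,0,0],
  [-0.003,-0.002,0.04,0,0,0],
  [-0.003,-0.002,0.047,0,0,0],
  [-0.003,-0.002,0.047,0,0,0],
])

```text
time_s: 51.45
ee_pos: [0.529, 0.1005, 0.0717]
orientation: [0.0, 0.999, -0.052, 0.0]
force: [0.5, -0.6, -1.3]
width: 0.119
grip_force: 61.0
```

```bash
python3 st.py;python3 mv.py .5301 .1006 .0717 -96 .5391 .1811 .0717 -96
```

```text
51.45 [0.529  0.1005 0.0717] phi -96.0 q6 1.66 F [ 0.5 -0.6 -1.3] T [-0.08 -0.14  0.  ] w 0.119 g 61.0
t 51.45 p [0.529  0.1005 0.0717] F [ 0.5 -0.6 -1.3] w 0.119 g 61.0
[ 0.0028 -0.0006  0.0001] [ 0. -0.  0.]
[ 4.200e-03 -2.031e-01  1.000e-04] [ 0. -0.  0.]
```

Emit:
carry_out([
  [0.002,0,0,0,0,0],
  [0.002,-0.02,0,0,0,0],
  [0.002,-0.04,0,0,0,0],
  [0.002,-0.06,0,0,0,0],
  [0.002,-0.075,0,0,0,0],
  [0.002,-0.075,0,0,0,0],
])

```text
time_s: 52.2
ee_pos: [0.5327, 0.1309, 0.072]
orientation: [0.0, 0.999, -0.052, 0.0]
force: [0.1, -0.9, -1.3]
width: 0.121
grip_force: 61.0
```

```bash
python3 st.py; python3 mv.py .5396 .2001 .0717 -96
```

```text
52.2 [0.5327 0.1309 0.072 ] phi -95.9 q6 1.71 F [ 0.1 -0.9 -1.3] T [-0.02 -0.02  0.02] w 0.121 g 61.0
t 52.2 p [0.5327 0.1309 0.072 ] F [ 0.1 -0.9 -1.3] w 0.121 g 61.0
[-0.0008 -0.1739  0.0007] [ 0.     -0.      0.0003]
```

Emit:
carry_out([
  [0,-0.03,0,0,0,0],
  [0,-0.06,0,0,0,0],
  [0,-0.09,0,0,0,0],
  [0,-0.12,0,0,0,0],
  [0,-0.15,0,0,0,0],
  [0,-0.168,0,0,0,0],
  [0,-0.168,0,0,0,0],
])

```text
time_s: 53.08
ee_pos: [0.5398, 0.1977, 0.072]
orientation: [0.0, 0.999, -0.052, 0.0]
force: [-0.5, 0.2, -1.5]
width: 0.121
grip_force: 61.0
```

Emit:
carry_out([
  [0,-0.003,0,0,0,0],
  [0,-0.006,0,0,0,0],
  [0,-0.008,0,0,0,0],
  [0,-0.008,0,0,0,0],
])

```text
time_s: 53.58
ee_pos: [0.5401, 0.2001, 0.072]
orientation: [0.0, 0.999, -0.052, -0.0]
force: [0.2, 0.5, -0.2]
width: 0.117
grip_force: 61.0
```

```bash
python3 st.py; python3 mv.py .5396 .2001 .0677 -96
```

```text
53.58 [0.5401 0.2001 0.072 ] phi -96.0 q6 1.84 F [ 0.2  0.5 -0.2] T [-0.09  0.01  0.  ] w 0.117 g 61.0
t 53.58 p [0.5401 0.2001 0.072 ] F [ 0.2  0.5 -0.2] w 0.117 g 61.0
[-0.0013  0.0002  0.0107] [ 0.      0.     -0.0001]
```

Emit:
carry_out([
  [0,-0.002,0,0,0,0],
  [0,-0.002,0,0,0,0],
])

```text
time_s: 53.82
ee_pos: [0.5402, 0.2011, 0.072]
orientation: [-0.0, 0.999, -0.052, 0.0]
force: [0.3, 0.3, -0.4]
width: 0.123
grip_force: 61.0
```

Emit:
carry_out([
  [0,0,0.004,0,0,0],
  [0,0,0.008,0,0,0],
  [0,0,0.011,0,0,0],
  [0,0,0.011,0,0,0],
])

```text
time_s: 54.32
ee_pos: [0.5401, 0.201, 0.0677]
orientation: [0.0, 0.999, -0.052, -0.0]
force: [-1.1, -0.3, 1.0]
width: 0.124
grip_force: 61.3
```

```bash
python3 st.py
```

```text
54.33 [0.5401 0.201  0.0677] phi -96.0 q6 1.84 F [-1.1 -0.3  1. ] T [-0.04  0.04  0.03] w 0.124 g 61.3
```

Emit:
carry_out([
  [0,0,0,0,0,0],
  [0,0,0,0,0,0],
  [0,0,0,0,0,0],
  [0,0,-0.1,0,0,0],
  [0,0,-0.25,0,0,0],
  [0.1,0.2,-0.35,0,0,0],
  [0.2,0.4,-0.35,0,0,0],
  [0.2,0.5,-0.35,0,0,0],
], claw=0.4)

```text
time_s: 55.32
ee_pos: [0.5943, 0.0266, 0.2063]
orientation: [0.0, 0.999, -0.052, 0.002]
force: [1.1, 0.1, -0.3]
width: 0.399
grip_force: 0.0
```

```bash
python3 st.py; python3 tape.py
python3 - <<'E'
from h import *
M=R.from_euler('z',1.4657).as_matrix()
def stats(n,im):
    # lid/box region: difference to first picture + bar blob
    g=im.astype(int); m=((g[...,2]-g[...,0]>25)&(g[...,2]<125)&(g[...,2]>50)&(g[...,1]<62)).astype(np.uint8)
    poly=proj(n,np.array([(-77,-35,48),(-45,-35,48),(-45,35,48),(-77,35,48)])/1e3@M.T+[.5465,.2611,0]).round().astype(int)
    k=np.zeros_like(m); cv2.fillPoly(k,[poly],1); m&=k; v,u=np.nonzero(m); return len(u),u.mean().round(2),v.mean().round(2)
for n in('top','scene'):
    a=cv2.imread(f'pics/{n}0.png'); b=env.read_camera(n); cv2.imwrite(f'pics/{n}_end.png',b)
    poly=proj(n,np.array([(-85,-65,48),(85,-65,48),(85,65,48),(-85,65,48)])/1e3@M.T+[.5465,.2611,0]).round().astype(int)
    k=np.zeros(a.shape[:2],np.uint8); cv2.fillPoly(k,[poly],1); d=cv2.absdiff(a,b).max(2)
    print(n,stats(n,a),stats(n,b),'diff frac>40',((d>40)&(k>0)).sum()/k.sum())
E
```

```text
55.33 [0.5943 0.0266 0.2063] phi -95.9 q6 1.53 F [ 1.1  0.1 -0.3] T [0.   0.   0.02] w 0.399 g 0.0
n 326 centroid px 271.28 309.81 world [0.4492 0.1362] min yb [0.051  0.0511 0.0512] [-0.1342  0.051 ]
top (78, np.float64(244.92), np.float64(276.1)) (41, np.float64(244.95), np.float64(277.34)) diff frac>40 0.009618187117458467
scene (49, np.float64(369.82), np.float64(223.92)) (42, np.float64(369.81), np.float64(224.6)) diff frac>40 0.005644402634054563Traceback (most recent call last):
  File "tape.py", line 9, in <module>
    tape(cv2.imread('pics/top0.png')); tape(env.read_camera('top'))
                                       ~~~~^^^^^^^^^^^^^^^^^^^^^^^^
  File "tape.py", line 5, in tape
    v,u=np.nonzero(m); P=np.array([onz('top',a,b,.05) for a,b in zip(u,v)])-[.5465,.2611,0]
                         ~~~~~~~~~~~~~~~~~~~~~~~~~~~~~~~~~~~~~~~~~~~~~~~~~~^~~~~~~~~~~~~~~~
ValueError: operands could not be broadcast together with shapes (0,) (3,)
```

Emit:
carry_out([
  [0,0.35,0,0,0,0],
  [0,0.35,0,0,0,0],
  [0,0.35,0,0,0,0],
  [0,0.35,0,0,0,0],
], claw=0.62)

```text
time_s: 55.98
ee_pos: [0.5778, -0.1106, 0.2047]
orientation: [-0.001, 0.999, -0.053, -0.0]
force: [-0.6, 0.4, 0.4]
width: 0.62
grip_force: 0.0
```

```bash
cat >> tape.py <<'E'
    for n in('top0','top_t'):
        im=cv2.imread('pics/top0.png') if n=='top0' else env.read_camera('top')
        g=cv2.cvtColor(im,cv2.COLOR_BGR2HSV); m=((abs(g[...,0].astype(int)-29)<6)&(g[...,1]>150)&(g[...,2]>100)).astype(np.uint8)
        m[:285]=0; m[345:]=0; m[:,:250]=0; m[:,310:]=0
        v,u=np.nonzero(m); P=np.array([onz('top',a,b,.05)[:2] for a,b in zip(u,v)]); w,V=np.linalg.eigh(np.cov(P.T)); d=V[:,1]; d*=np.sign(d[0]); print(n,'axis deg',np.degrees(np.arctan2(d[1],d[0])).round(1),P.mean(0).round(4))
E
python3 tape.py; python3 st.py
```

```text
n 326 centroid px 271.28 309.81 world [0.4492 0.1362] min yb [0.051  0.0511 0.0512] [-0.1342  0.051 ]
56.02 [ 0.5778 -0.1096  0.2047] phi -96.0 q6 1.3 F [1.5 1.  0.7] T [-0.01 -0.02 -0.01] w 0.618 g 0.0Traceback (most recent call last):
  File "tape.py", line 9, in <module>
    tape(cv2.imread('pics/top0.png')); tape(env.read_camera('top'))
                                       ~~~~^^^^^^^^^^^^^^^^^^^^^^^^
  File "tape.py", line 5, in tape
    v,u=np.nonzero(m); P=np.array([onz('top',a,b,.05) for a,b in zip(u,v)])-[.5465,.2611,0]
                         ~~~~~~~~~~~~~~~~~~~~~~~~~~~~~~~~~~~~~~~~~~~~~~~~~~^~~~~~~~~~~~~~~~
ValueError: operands could not be broadcast together with shapes (0,) (3,)
```

```bash
python3 - <<'E'
from h import *
for f in ('pics/scene0.png','pics/scene1.png','pics/scene_cap.png','pics/scene_end.png',None):
    im=cv2.imread(f) if f else env.read_camera('scene')
    g=cv2.cvtColor(im,cv2.COLOR_BGR2HSV); m=((abs(g[...,0].astype(int)-29)<6)&(g[...,1]>150)&(g[...,2]>100)).astype(np.uint8)
    m[:185]=0;m[250:]=0;m[:,:300]=0;m[:,390:]=0; v,u=np.nonzero(m); print(f,len(u),(u.min(),u.max(),v.min(),v.max(),u.mean().round(2),v.mean().round(2)) if len(u) else '')
a=env.read_camera('top'); u,v=[int(x) for x in proj('top',[.4376,.1288,.05])[0]]; print((u,v),a[v,u],a[v-10,u-8])
E
python3 mv.py .62 .26 .2 -96
```

```text
pics/scene0.png 267 (np.int64(326), np.int64(346), np.int64(200), np.int64(225), np.float64(337.33), np.float64(211.15))
pics/scene1.png 272 (np.int64(323), np.int64(341), np.int64(198), np.int64(224), np.float64(333.55), np.float64(209.36))
pics/scene_cap.png 257 (np.int64(323), np.int64(341), np.int64(198), np.int64(224), np.float64(333.9), np.float64(209.34))
pics/scene_end.png 199 (np.int64(329), np.int64(341), np.int64(202), np.int64(224), np.float64(335.66), np.float64(212.01))
None 259 (np.int64(323), np.int64(341), np.int64(198), np.int64(224), np.float64(333.82), np.float64(209.18))
(274, 314) [118  99  76] [105  87  69]
t 56.12 p [ 0.578  -0.1089  0.2049] F [ 0.  -0.6  0.1] w 0.621 g 0.0
[ 0.0099 -0.9282  0.013 ] [-0.0003  0.0003  0.0007]
```

Run:
```python
from h import *
def ax(im,f,msk):
    g=cv2.cvtColor(im,cv2.COLOR_BGR2HSV); m=((abs(g[...,0].astype(int)-29)<6)&(g[...,1]>150)&(g[...,2]>100))&msk
    v,u=np.nonzero(m); uv=np.c_[u,v]; P=np.array([onz('top',*f(a,b),.05)[:2] for a,b in uv]); w,V=np.linalg.eigh(np.cov(P.T)); d=V[:,1]*np.sign(V[0,1])
    H=np.float32(P*1000); r=cv2.minAreaRect(H); print(len(u),'axis',np.degrees(np.arctan2(d[1],d[0])).round(1),'c',P.mean(0).round(4),'rect',np.round(r[0],1),np.round(r[1],1),round(r[2],1))
t=cv2.imread('pics/top0.png'); k=np.zeros(t.shape[:2],bool); k[285:345,250:310]=1
t3=crop(t,180,240,133,100,3); k3=np.ones(t3.shape[:2],bool); k3[:,:230]=0
f3=lambda x,y:(180+(x+.5)/3-.5,240+(y+.5)/3-.5)
ax(t3,f3,k3)
c=cv2.imread('pics/c9.png')[300:,:399]; ax(c,f3,k3)
```

```text
2925 axis 19.3 c [0.449  0.1363] rect [448.7 136.3] [68.4 34.4] 19.7Traceback (most recent call last):
  File "<stdin>", line 10, in <module>
  File "<stdin>", line 4, in ax
  File "h.py", line 11, in onz
    o,d=ray(n,u,v); return o+d*(z-o[2])/d[2]
        ~~~^^^^^^^
  File "h.py", line 8, in ray
    K,r,t=cam(n); M=R.from_rotvec(r).as_matrix()
          ~~~^^^
  File "h.py", line 5, in cam
    i=env.camera_info(n); f=240/np.tan(np.radians(i['fovy'])/2)
ValueError: time passes only in moves, steps and waits
```

```bash
sed -i 's/^def cam(n):/import functools\n@functools.lru_cache\ndef cam(n):/' h.py
python3 - <<'E'
from h import *
def ax(im,f,msk):
    g=cv2.cvtColor(im,cv2.COLOR_BGR2HSV); m=((abs(g[...,0].astype(int)-29)<6)&(g[...,1]>150)&(g[...,2]>100))&msk
    v,u=np.nonzero(m); P=np.array([onz('top',*f(a,b),.05)[:2] for a,b in zip(u,v)])
    r=cv2.minAreaRect(np.float32(P*1000)); w,V=np.linalg.eigh(np.cov(P.T)); d=V[:,1]*np.sign(V[0,1]); print(len(u),'axis',np.degrees(np.arctan2(d[1],d[0])).round(1),'c',P.mean(0).round(4),'rect',np.round(r[0],1),np.round(r[1],1),round(r[2],1))
f3=lambda x,y:(180+(x+.5)/3-.5,240+(y+.5)/3-.5)
c=cv2.imread('pics/c9.png')[300:,:399]; k3=np.ones(c.shape[:2],bool); k3[:,:230]=0; ax(c,f3,k3)
E
python3 st.py
```

```text
2967 axis 12.2 c [0.4378 0.1292] rect [438.2 129.2] [68.2 34.9] 12.5
56.12 [ 0.578  -0.1089  0.2049] phi -95.9 q6 1.3 F [ 0.  -0.6  0.1] T [ 0.02  0.01 -0.03] w 0.621 g 0.0
```

```bash
python3 mv.py .438 .1295 .15 -77.7
```

```text
t 56.12 p [ 0.578  -0.1089  0.2049] F [ 0.  -0.6  0.1] w 0.621 g 0.0
[-0.4091 -0.5569  0.138 ] [-0.0003  0.0002 -0.101 ]
```

Emit:
carry_out([
  [-0.409,-0.557,0.1,0,0,-0.101],
  [-0.409,-0.557,0.1,0,0,-0.101],
  [-0.409,-0.557,0.1,0,0,-0.101],
  [-0.409,-0.557,0.1,0,0,-0.101],
  [-0.409,-0.557,0.138,0,0,-0.101],
  [-0.409,-0.557,0.138,0,0,-0.101],
  [-0.409,-0.557,0.138,0,0,-0.101],
])

```text
time_s: 57.0
ee_pos: [0.4397, 0.1282, 0.1502]
orientation: [0.0, 0.994, 0.107, 0.001]
force: [0.3, -0.2, 0.2]
width: 0.621
grip_force: 0.0
```

```bash
python3 mv.py .438 .1295 .05 -77.7
```

```text
t 57.0 p [0.4397 0.1282 0.1502] F [ 0.3 -0.2  0.2] w 0.621 g 0.0
[-0.0038 -0.0042  0.2506] [ 0.0001 -0.0006 -0.0001]
```

Emit:
carry_out([
  [-0.003,-0.003,0.08,0,0,0],
  [-0.003,-0.003,0.16,0,0,0],
  [-0.003,-0.003,0.22,0,0,0],
  [-0.003,-0.003,0.25,0,0,0],
  [-0.003,-0.003,0.25,0,0,0],
  [-0.003,-0.003,0.25,0,0,0],
])

```text
time_s: 57.75
ee_pos: [0.4382, 0.1283, 0.0505]
orientation: [0.0, 0.994, 0.106, 0.001]
force: [0.3, 0.4, 0.4]
width: 0.618
grip_force: 0.0
```

Emit:
carry_out([
  [0,0,0,0,0,0],
  [0,0,0,0,0,0],
  [0,0,0,0,0,0],
  [0,0,0,0,0,0],
  [0,0,0,0,0,0],
], claw=0, newtons=40)

```text
time_s: 58.38
ee_pos: [0.4378, 0.1286, 0.0508]
orientation: [0.0, 0.994, 0.106, 0.001]
force: [0.0, -0.1, 6.5]
width: 0.393
grip_force: 40.2
```

```bash
python3 st.py
python3 - <<'E'
from h import *
import mv
p=env.get_state()['ee_pos']; mv.go(p[0]+.0112,p[1]+.0071,p[2],-70.7)
E
```

```text
58.38 [0.4378 0.1286 0.0508] phi -77.8 q6 1.4 F [ 0.  -0.1  6.5] T [-0.14  0.07 -0.03] w 0.393 g 40.2
[ 0.0311 -0.0114  0.0001] [ 0.0002 -0.0006 -0.0395]
```

Emit:
carry_out([
  [0.008,-0.003,0,0,0,-0.01],
  [0.016,-0.006,0,0,0,-0.02],
  [0.024,-0.009,0,0,0,-0.03],
  [0.031,-0.0115,0,0,0,-0.0395],
  [0.031,-0.0115,0,0,0,-0.0395],
  [0.031,-0.0115,0,0,0,-0.0395],
  [0.031,-0.0115,0,0,0,-0.0395],
])

```text
time_s: 59.25
ee_pos: [0.4434, 0.1347, 0.051]
orientation: [-0.0, 0.986, 0.168, -0.005]
force: [-8.4, -5.6, 16.0]
width: 0.397
grip_force: 41.4
```

```bash
python3 mv.py .449 .136 .0508 -70.7
```

```text
t 59.25 p [0.4434 0.1347 0.051 ] F [-8.4 -5.6 16. ] w 0.397 g 41.4
[0.0142 0.0016 0.0005] [-0.0005  0.0031  0.0003]
```

Emit:
carry_out([
  [0,0,-0.003,0,0,0],
  [0,0,-0.006,0,0,0],
  [0,0,-0.008,0,0,0],
  [0,0,-0.008,0,0,0],
  [0,0,-0.008,0,0,0],
], newtons=60)

```text
time_s: 59.88
ee_pos: [0.4486, 0.1356, 0.0529]
orientation: [-0.0, 0.986, 0.168, -0.0]
force: [0.7, 1.1, -3.3]
width: 0.388
grip_force: 59.6
```

```bash
python3 st.py; python3 mv.py .449 .136 .0525 -70.7
```

```text
59.88 [0.4486 0.1356 0.0529] phi -70.7 q6 1.29 F [ 0.7  1.1 -3.3] T [ 0.01 -0.04  0.05] w 0.388 g 59.6
t 59.88 p [0.4486 0.1356 0.0529] F [ 0.7  1.1 -3.3] w 0.388 g 59.6
[ 0.0013 -0.0005  0.0009] [-0.  0. -0.]
```

Emit:
carry_out([
  [0.001,0,0.003,0,0,0],
  [0.001,0,0.006,0,0,0],
  [0.001,0,0.006,0,0,0],
])

```text
time_s: 60.25
ee_pos: [0.4489, 0.1358, 0.0509]
orientation: [0.0, 0.986, 0.168, 0.0]
force: [0.0, 0.3, 2.5]
width: 0.391
grip_force: 60.0
```

Emit:
carry_out([
  [0,0,0,0,0,0],
  [0,0,0,0,0,0],
  [0,0,0,0,0,0],
  [0,0,-0.1,0,0,0],
  [0,0,-0.25,0,0,0],
  [0,0,-0.35,0,0,0],
  [0,0,-0.35,0,0,0],
], claw=0.62)

```text
time_s: 61.12
ee_pos: [0.4508, 0.136, 0.1936]
orientation: [0.0, 0.986, 0.168, 0.004]
force: [-0.3, -0.7, 0.1]
width: 0.619
grip_force: 0.0
```

```bash
python3 st.py; python3 mv.py .57 .28 .19 -70.7
```

```text
61.12 [0.4508 0.136  0.1936] phi -70.7 q6 1.29 F [-0.3 -0.7  0.1] T [ 0.01 -0.02  0.04] w 0.619 g 0.0
t 61.12 p [0.4508 0.136  0.1936] F [-0.3 -0.7  0.1] w 0.619 g 0.0
[ 0.4002 -0.2414  0.0114] [ 0.0007 -0.0024  0.    ]
```

Emit:
carry_out([
  [0.4,-0.241,0,0,0,0],
  [0.4,-0.241,0,0,0,0],
  [0.4,-0.241,0,0,0,0],
  [0.4,-0.241,0,0,0,0],
  [0.4,-0.241,0,0,0,0],
])

```text
time_s: 61.75
ee_pos: [0.5664, 0.2791, 0.1885]
orientation: [0.0, 0.986, 0.168, -0.002]
force: [-0.5, -0.2, 0.0]
width: 0.616
grip_force: 0.0
```

```bash
python3 tape.py
python3 - <<'E'
from h import *
# compare whole scene view with the first one: list changed blobs
a=cv2.imread('pics/scene0.png'); b=env.read_camera('scene'); cv2.imwrite('pics/scene_fin.png',b)
d=(cv2.absdiff(cv2.GaussianBlur(a,(3,3),0),cv2.GaussianBlur(b,(3,3),0)).max(2)>45).astype(np.uint8)
k,l,st,c=cv2.connectedComponentsWithStats(d)
for i in range(1,k):
    if st[i,4]>25: print(st[i].tolist())
g=cv2.cvtColor(b,cv2.COLOR_BGR2HSV); blk=((g[...,2]<60)).astype(np.uint8)[255:300,195:245]; v,u=np.nonzero(blk); print('black cap px',len(u),u.min()+195,u.max()+195,v.min()+255,v.max()+255)
print('expected cap rim edges',[proj('scene',[.5995,-.2295,z])[0].round(1).tolist() for z in(.082,.106)])
E
```

```text
n 326 centroid px 271.28 309.81 world [0.4492 0.1362] min yb [0.051  0.0511 0.0512] [-0.1342  0.051 ]
n 329 centroid px 271.69 310.36 world [0.4478 0.1353] min yb [0.0511 0.0512 0.0534] [-0.1317  0.0511]
top0 axis deg 19.6 [0.4492 0.1362]
top_t axis deg 20.0 [0.448  0.1354]
[231, 0, 118, 107, 6247]
[351, 0, 103, 194, 9055]
[433, 0, 29, 35, 725]
[423, 44, 7, 9, 30]
[250, 46, 13, 18, 141]
[459, 52, 7, 7, 35]
[198, 60, 19, 42, 500]
[219, 99, 23, 7, 83]
[0, 126, 192, 103, 6242]
[177, 137, 46, 17, 292]
[141, 159, 203, 48, 3278]
[6, 204, 326, 124, 11881]
[264, 221, 35, 26, 637]
[216, 289, 11, 10, 83]
black cap px 364 199 229 261 287
expected cap rim edges [[217.7, 276.8], [215.8, 270.3]]
```

Run:
```python
from h import *
th=np.linspace(0,2*np.pi,90)
for n in('scene','top'):
    b=env.read_camera(n); g=cv2.cvtColor(b,cv2.COLOR_BGR2HSV)
    for c in ([.5995,-.2295],[.598,-.2315]):
        P=np.array([[c[0]+.0325*np.cos(t),c[1]+.0325*np.sin(t),z] for z in(.082,.106) for t in th]); q=proj(n,P); print(n,c,'exp bbox',q.min(0).round(1),q.max(0).round(1),'top c',proj(n,[*c,.106])[0].round(1))
    u,v=proj(n,[.5995,-.2295,.1])[0].astype(int); w=g[v-22:v+22,u-22:u+22]
    blk=(w[...,2]<75); y,x=np.nonzero(blk); print(' black',len(x),x.min()+u-22,x.max()+u-22,y.min()+v-22,y.max()+v-22)
    m=((g[...,1]<70)&(g[...,2]>80)).astype(np.uint8); k,l,st,cc=cv2.connectedComponentsWithStats(m)
    for i in range(1,k):
        if np.hypot(*(cc[i]-[u,v]))<12 and st[i,4]>30: print(' disc',st[i].tolist(),cc[i].round(2),onz(n,*cc[i],.106).round(4))
```

```text
scene [0.5995, -0.2295] exp bbox [201.6 259.8] [231.5 287.8] top c [215.8 270.3]
scene [0.598, -0.2315] exp bbox [200.6 259.6] [230.5 287.6] top c [214.8 270.1]
 black 401 198 229 260 288
 disc [205, 263, 20, 15, 211] [214.71 270.24] [ 0.5983 -0.2318  0.106 ]
top [0.5995, -0.2295] exp bbox [398.2 226.7] [425.5 253.7] top c [412.6 239.3]
top [0.598, -0.2315] exp bbox [399.1 227.2] [426.4 254.3] top c [413.4 239.8]
 black 330 400 429 228 256
 disc [406, 231, 17, 17, 229] [413.73 239.26] [ 0.5993 -0.2324  0.106 ]
```

Run:
```python
from h import *
print(tri((214.71,270.24),(413.73,239.26)), 'bench cap check',tri((285.79,228.99),(330.31,306.03)))
t=cv2.imread('pics/top0.png')
g=cv2.cvtColor(t,cv2.COLOR_BGR2HSV); w=g[222:262,386:436]; m=((w[...,1]<95)&(w[...,2]>150)).astype(np.uint8); k,l,st,c=cv2.connectedComponentsWithStats(m); i=1+np.argmax(st[1:,4]); print(st[i],c[i]+[386,222]); ct=max(cv2.findContours((l==i).astype(np.uint8),0,2)[0],key=len); print(cv2.minEnclosingCircle(ct))
print('proj jar rim/base',proj('top',[[.5995,-.2295,.096],[.5995,-.2295,.04]]))
```

```text
(array([ 0.59916492, -0.23197196,  0.10701573]), np.float64(0.0004104110915663968)) bench cap check (array([ 0.45224803, -0.01495515,  0.02432133]), np.float64(0.000616114289129968))
[  9   8  29  28 582] [408.72508591 243.68900344]
((22.5, 21.5), 15.116316795349121)
proj jar rim/base [[411.90783837 240.08926597]
 [408.289189   244.5067783 ]]
```

```bash
python3 -c "
from bench import env
print(env.finish_job())"
```

```text
the job is handed in; nothing more can be done
None
```

The job is handed in: all four nuts are in the jar, the cap is screwed down to its firm stop, and the lid is home behind its lip. The tape measure stood in the lid's path, so I moved it about 12 mm and put it back within about 1.5 mm; the lid also nudged it a few millimetres more on the way out.

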